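# Take the wire spools off the rack and scan them in

### The job

Lift every wire spool off its post and stand it upright on the floor of the watch tray. When all are there and let go, take the hand scanner and read each spool's label from above, the widest spool first and the narrowest last, sighting the middle of the label from about 8 cm and holding it there, still, for three seconds each. Lay the scanner back in its rest the way it lay and leave the eye loupe where it stands.

Things in the scene. Friction and masses are not known exactly. Their poses are not given: they have to be found in the camera images.
- rack: fixed wooden base board 70 x 230 x 14 mm with three upright steel posts 14 mm in diameter in a row along its y axis, at local y = -80, 0 and +80 mm; the posts' tops are 76 mm above the origin. Origin: centre of the underside. A spool is lifted straight up off its post; spools stand on the board, top face 14 mm above the origin
- spool_wide: the widest and lowest of up to three spools of copper wire with black flanges, loose, about 100 g: a ring 62 mm in outside diameter and 28 mm tall with a 22 mm bore; a round white paper label covers its top flange. Which post it is on varies, and it may be absent. Origin: centre of its underside, z up along the bore
- spool_wide_label (a point): centre of the label of that spool: on the bore axis, at the top face, 28 mm above its origin
- spool_middle: the middle-sized of up to three spools of copper wire with black flanges, loose, about 100 g: a ring 52 mm in outside diameter and 36 mm tall with a 22 mm bore; a round white paper label covers its top flange. Which post it is on varies, and it may be absent. Origin: centre of its underside, z up along the bore
- spool_middle_label (a point): centre of the label of that spool: on the bore axis, at the top face, 36 mm above its origin
- spool_slim: the narrowest and tallest of up to three spools of copper wire with black flanges, loose, about 100 g: a ring 42 mm in outside diameter and 44 mm tall with a 22 mm bore; a round white paper label covers its top flange. Which post it is on varies, and it may be absent. Origin: centre of its underside, z up along the bore
- spool_slim_label (a point): centre of the label of that spool: on the bore axis, at the top face, 44 mm above its origin
- tray: fixed wooden watch tray with a black inlay, 180 mm (its x) x 280 mm (its y) x 30 mm, on the right. Origin: centre of the underside; the inner floor is 15 mm above it and reaches 80 mm either way in x and 130 mm in y; the wall is 10 mm thick and 30 mm high
- scanner_rest: fixed rest of the scanner, a plate 110 x 60 x 8 mm with two forked saddles at local x = -34 and +34 mm, 10 mm thick. Origin: centre of the underside. The saddles' seats are 50 mm above it, their cheeks rise to 67 mm and leave 29 mm at the seat, widening to 39 mm at the top; the scanner lies along local x, its head towards +x. Between the saddles there is 58 mm for the fingers
- scanner: loose grey hand scanner, about 150 g, with a straight handle 100 mm long (along its x, the origin at its middle), 26 mm wide (y) and 26 mm high, and a head bent 45 degrees downwards at the +x end. Origin: centre of the handle's underside; lying in its rest this is 50 mm above the rest's origin, axes parallel to the rest's. Grip the handle across its y at the middle
- scanner_window: the scanner's window at the end of its bent head, fixed on the scanner at (94, 0, -26) mm in the scanner's frame. Origin: centre of the window; its x axis is the line of sight, pointing out of the window, 45 degrees below the handle's x. The scanner reads a label met by this line 40 to 130 mm from the window (80 is best)
- loupe: bystander: loose black eye loupe, 36 mm across and 32 mm tall, beyond the scanner rest; origin at its underside
There are look-alikes about, which are no part of the job. Leave any blue look-alike of the spool_slim alone.

How it is judged:
By the outcome, as a careful person would: the job done as asked, in the order asked, and still so for the second after the job is handed in, with the robot touching nothing.
Of spool_wide, spool_middle, spool_slim only 2 to 3 are there at a start; the rules pass over those that are not, and their reading is None.
At some moment in a run one of spool_wide, spool_middle, spool_slim may be knocked a few centimetres aside while the robot is not near it.
It also fails if it takes over 210 s, if anything falls off the work surface, if the arm or the gripper's body presses on something with over 40 N, if the wrist force passes 120 N, or if a joint passes its speed limit or range.

### The arm

A 6-joint arm with a two-finger parallel gripper is mounted at the origin on a cart in front of the work surface, level with it; the furniture and walls round the work are solid. World frame = base frame: x ahead of the robot, y to its left, z up, the work surface at z = 0. Lengths are in m, angles in rad, forces in N, time in s.
With the tool pointing down it reaches from about 0.325 to 0.925 m from the base axis. Payload 3.1 kg.
Tool frame: the origin (TCP) lies at the very end of the fingers, on their centre line; the grasp point (between the pads) lies 19 mm behind it (manip.grip_depth is the distance from the TCP to the grasp point, in m); z points along the fingers, y is the line along which they close (so a half turn about z gives the same grasp; the last joint's range is limited). The gripper opens to 85 mm and grips with 20 to 120 N. Pads are 22 mm wide; open, the fingers measure 114 mm over their backs; the gripper's body (76 mm by 85 mm) begins 54 mm behind the grasp point. The pads swing forward as they close: fully open they stand 13 mm farther back than shut.
Start: joints at [-1.249, 0.217, 1.613, -0, 1.311, -0.112], TCP at [0.263, -0.567, 0.231] pointing down, gripper open.
Joint ranges: [-2.75, 2.75], [-0.78, 2.1], [0.31, 2.55], [-1.13, 4.27], [0.13, 2.63], [-2.58, 2.58]. Speed limits (rad/s): [2.79, 2.79, 3.14, 3.14, 3.14, 3.14].

### API

Orientations are given as a unit quaternion [w, x, y, z].
In Python, from plant import manip gives the robot as it stands. The module is installed in compiled form; this text tells all that it offers.
- The arm moves only by the shell command python3 -m pendant 'ROWS' [FORCE]. ROWS is JSON, a list of rows, each an object with "delta_rot": the turn, a rotation vector about the tool's x, y, z in degrees, a list of three; "travel": the shift along the tool's x, y, z in m, a list of three; "claw": the finger opening in m, from 0 to 0.0854. In form: [{"delta_rot": [wx, wy, wz], "travel": [tx, ty, tz], "claw": claw}, ...]. A call has 1 to 12 rows; each row is the pose to reach, as a shift and turn from the pose commanded when the call began, along the tool's axes at that moment; what a row does not reach only later rows make up. A row lasts 1/10 s, in which the tool goes at most 50 mm and 8.59 degrees, less where a joint would pass 70% of its speed; a pose out of reach is approached as far as the arm can. A call with a gripper value outside its range is refused whole. The fingers move at their own pace and stop on an object; FORCE is the grip in N (left out, the last holds). Time passes only in rows, so rows that repeat a pose let the fingers close. It gives the time, the measured TCP pose, the force, the opening and the grip force at its end, in the units of the state.
- manip.read_state(): the state, without advancing time (a new reading comes with each control period).
- manip.read_camera(name): name is "scene" or "top" or "wrist"; returns (picture, depth): 420x560x3 uint8, blue, green, red; 420x560 float32, m along the optical axis (not along the pixel's ray), 0 where there is no reading.
- manip.get_calibration(name): a dict with "vertical_fov" (degrees; the focal length in pixels is half the picture's height over the tangent of half this angle, whatever the lens; pixels are square), "cx", "cy" (the principal point, pixels), "distortion" ([k1, k2, p1, p2, k3] as OpenCV has them; the pictures are not rectified), "rvec" (rotation vector, rad) and "tvec" (3), from world to camera coordinates, as OpenCV has them. Camera axes: x right, y down, z forward; pixel columns grow to the right and rows downward; lengths in m; the calibration is good to about 2 mm. A picture is of the moment at which its call begins: read the wrist's pose just before it. get_calibration takes no time and is no camera call; for the wrist camera it gives the pose at the moment of the call.
- manip.hand_in(): hands the job in; it is judged then, once.
The state is a dict: "t": time; "q": joint angles; "joint_vel": joint speeds; "joint_efforts": joint torques, N m; "position": TCP position; "ee_rot": TCP orientation; "wrist_force": force on the tool from outside, world axes, zero at the start; "ft_torque": the same for the moment, N m; "grip_width": finger opening in m; "grasp_force": force on a finger pad.
Only numpy, scipy, OpenCV 4.12 (cv2) and the standard library are available. Lean on these libraries where they do the work, as an engineer would, in place of code of your own. Each camera call takes 0.05 s, during which the arm holds its last target. There are 200 camera calls.

## Working session

There is one attempt and no reset: what is moved stays moved. The work goes in short steps, Python scripts to look and compute and a shell command to move; the robot and the scene stay as the last step left them, time stands still between calls to the robot, and variables do not carry over. Pictures are saved under pics/ and viewed, at most 14 in all, crops included, and the job is handed in when it is done.

```bash
mkdir -p pics
cat > h.py <<'E'
import numpy as np, cv2
from plant import manip
def cal(n):
    c=manip.get_calibration(n); f=210/np.tan(np.radians(c["vertical_fov"])/2)
    K=np.array([[f,0,c["cx"]],[0,f,c["cy"]],[0,0,1]]); R=cv2.Rodrigues(np.array(c["rvec"],float))[0]
    return K,np.array(c["distortion"],float),R,np.array(c["tvec"],float).ravel()
def ray(c,uv):
    K,d,R,t=c; p=cv2.undistortPoints(np.array(uv,float).reshape(-1,1,2),K,d).reshape(-1,2)
    return -R.T@t,(np.c_[p,np.ones(len(p))])@R
def plane(c,uv,z):
    o,d=ray(c,uv); return o+d*((z-o[2])/d[:,2])[:,None]
def cloud(c,depth,uv):
    o,d=ray(c,uv); uv=np.array(uv,int).reshape(-1,2); return o+d*depth[uv[:,1],uv[:,0]][:,None]
def proj(c,P):
    K,d,R,t=c; return cv2.projectPoints(np.array(P,float).reshape(-1,1,3),cv2.Rodrigues(R)[0],t,K,d)[0].reshape(-1,2)
def shot(n,name):
    c=cal(n); im,dp=manip.read_camera(n); cv2.imwrite(f"pics/{name}.png",im); np.savez(f"pics/{name}.npz",im=im,dp=dp,K=c[0],d=c[1],R=c[2],t=c[3]); return c,im,dp
def load(name):
    z=np.load(f"pics/{name}.npz"); return (z["K"],z["d"],z["R"],z["t"]),z["im"],z["dp"]
E
python3 - <<'E'
from h import *
np.set_printoptions(precision=3,suppress=True)
for n in("scene","top","wrist"):
    c,im,dp=shot(n,n+"0"); print(n,c[0][0,0],c[1],-c[2].T@c[3],c[2][2])
print(manip.read_state(),manip.grip_depth)
E
```

```text
scene 402.69141854147256 [0.002 0.    0.    0.    0.   ] [-0.047  0.435  0.673] [ 0.609 -0.429 -0.668]
top 506.91313327494174 [-0.11  0.    0.    0.    0.  ] [0.315 0.025 1.306] [ 0.159  0.011 -0.987]
wrist 376.4995825896656 [-0.083  0.     0.     0.     0.   ] [ 0.337 -0.531  0.372] [-0.29  -0.132 -0.948]
{'t': 0.15, 'q': array([-1.249,  0.218,  1.615, -0.   ,  1.311, -0.112]), 'joint_vel': array([ 0.001, -0.003, -0.006,  0.001, -0.001,  0.   ]), 'joint_efforts': array([ -0.001, -39.745, -30.442,  -0.   ,   0.006,  -0.   ]), 'position': array([ 0.263, -0.566,  0.23 ]), 'ee_rot': array([-0.001,  0.977,  0.215, -0.   ]), 'wrist_force': array([-0.391, -0.024, -0.885]), 'ft_torque': array([ 0.005,  0.03 , -0.02 ]), 'grasp_force': 0.0, 'grip_width': 0.0850315255360158} 0.0187
```

View pics/top0.png

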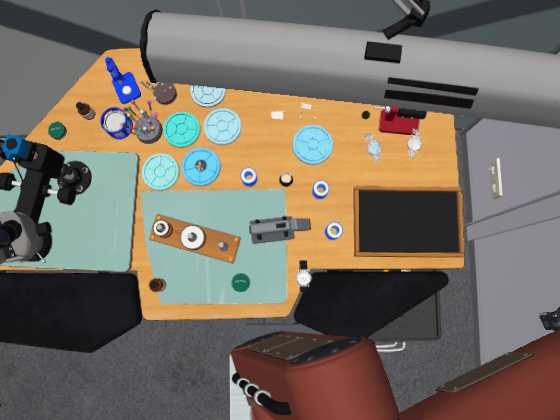

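View pics/scene0.png

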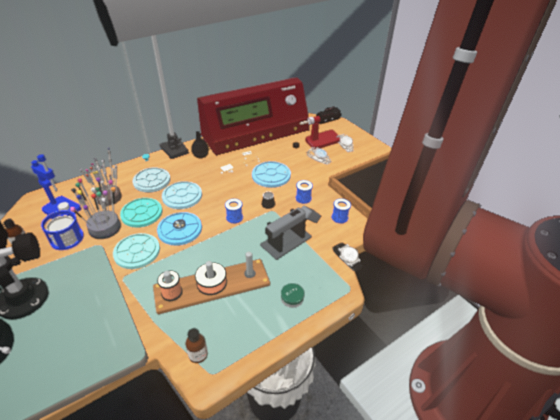

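The top view shows the rack with a wide spool on the middle post (192,237), a smaller spool at (161,228), and an empty post at (223,246). The scanner is at (275,230) with its head to the right, the tray at (408,222) and the loupe at (286,180), with blue look-alikes around it. The scene view agrees: spools at (210,277) and (169,285), bare post at (250,265). Next I measure.

Run:
```python
from h import *
np.set_printoptions(precision=4,suppress=True)
T=load("top0"); S=load("scene0")
def P(L,uvs): return cloud(L[0],L[2],uvs)
def blobs(L,m,lo,hi,box):
    n,lab,st,ce=cv2.connectedComponentsWithStats(m.astype(np.uint8))
    for i in range(1,n):
        x,y=ce[i]
        if lo<st[i,4]<hi and box[0]<x<box[2] and box[1]<y<box[3]:
            ys,xs=np.where(lab==i); Q=P(L,np.c_[xs,ys]); print(ce[i],st[i],np.median(Q,0),Q.min(0),Q.max(0))
for n,L,box in(("top",T,(140,190,340,300)),("scene",S,(130,230,330,320))):
    print(n); im=L[1].astype(int); blobs(L,(im.min(2)>150)&(im.max(2)-im.min(2)<45),15,3000,box)
print("lamp",P(T,[(200,50),(300,60),(400,90),(500,80),(300,20)]))
print("tray floor corners/in",P(T,[(408,222),(365,195),(450,195),(365,245),(450,245)]))
print("rack board",P(T,[(176,226),(208,252),(235,252),(156,219)]))
print("post",P(T,[(222,244),(223,245)]), P(S,[(249,254),(249,256),(250,265)]))
print("scanner",P(T,[(262,230),(275,230),(285,228),(295,227),(303,226)]))
print("loupe",P(T,[(286,180)]),"blue",P(T,[(249,177),(320,190),(334,231)]), "watch",P(T,[(303,277)]))
# tray black inlay
im=T[1].astype(int); m=((im.max(2)<45)).astype(np.uint8); m[:, :345]=0;m[:,470:]=0;m[:180]=0;m[262:]=0
c=max(cv2.findContours(m,0,2)[0],key=cv2.contourArea); r=cv2.minAreaRect(c);print(r); b=cv2.boxPoints(r);Q=plane(T[0],b,.015);print(Q,Q.mean(0),np.linalg.norm(np.diff(Q,axis=0),axis=1))
cv2.imwrite("pics/crop.png",cv2.resize(T[1][165:300,140:345],None,fx=3.8,fy=3.8,interpolation=2))
```

```text
top
[284.913  203.7391] [284 194   2  21  23] [0.5327 0.0156 0.0018] [ 0.5068  0.0152 -0.0034] [0.5595 0.0182 0.0059]
[160.2917 227.3917] [154 220  14  15 120] [0.4674 0.3272 0.0597] [0.4511 0.3103 0.0509] [0.4864 0.3449 0.0824]
[334.0874 229.6505] [327 222  15  15 103] [ 0.4586 -0.1058  0.0437] [ 0.4431 -0.1239  0.0001] [ 0.4787 -0.0886  0.0501]
[191.7692 236.5852] [181 226  23  23 364] [0.4454 0.2507 0.0433] [0.3154 0.0252 0.0365] [0.4734 0.2797 1.3059]
[242.8333 237.7857] [239 232   9  12  42] [0.4455 0.1253 0.0017] [ 0.4324  0.1149 -0.0025] [0.4612 0.1356 0.0065]
[220.5882 244.1176] [219 242   4   5  17] [0.4237 0.1735 0.0762] [0.4188 0.1706 0.0712] [0.4287 0.1781 0.0801]
[267.7486 248.4022] [256 243  23  15 179] [0.4185 0.0582 0.0019] [ 0.3154  0.0252 -0.0059] [0.4319 0.0919 1.3059]
[274.5491 289.3679] [243 256  44  48 530] [0.3041 0.0415 0.0015] [ 0.2789  0.015  -0.0086] [0.3976 0.126  0.0084]
[269.625 270.5  ] [267 268   6   8  24] [0.3623 0.0561 0.0021] [ 0.3495  0.0509 -0.0015] [0.3675 0.0638 0.0071]
[303.     277.4362] [296 270  15  17 188] [ 0.3418 -0.0269  0.0284] [ 0.315
[... 534 characters left out ...]
.0172]
 [0.4955 0.3504 0.0155]]
post [[0.4236 0.1706 0.0777]
 [0.4216 0.1688 0.0723]] [[0.4179 0.1736 0.0756]
 [0.4148 0.1756 0.0739]
 [0.4131 0.1753 0.0482]]
scanner [[ 0.4572  0.0731  0.0748]
 [ 0.4567  0.0413  0.0755]
 [ 0.4611  0.0169  0.0779]
 [ 0.4644 -0.0078  0.068 ]
 [ 0.4682 -0.028   0.0559]]
loupe [[0.5912 0.0123 0.0289]] blue [[ 0.6063  0.1094  0.0023]
 [ 0.5696 -0.0768 -0.0007]
 [ 0.4607 -0.1103  0.0021]] watch [[ 0.343  -0.0269  0.0302]]
((407.9999694824219, 220.99998474121094), (97.99998474121094, 59.99999237060547), -0.0)
[[ 0.4072 -0.1714  0.015 ]
 [ 0.5628 -0.1769  0.015 ]
 [ 0.56   -0.4355  0.015 ]
 [ 0.4031 -0.4253  0.015 ]] [ 0.4833 -0.3023  0.015 ] [0.1557 0.2586 0.1572]
```

View pics/crop.png

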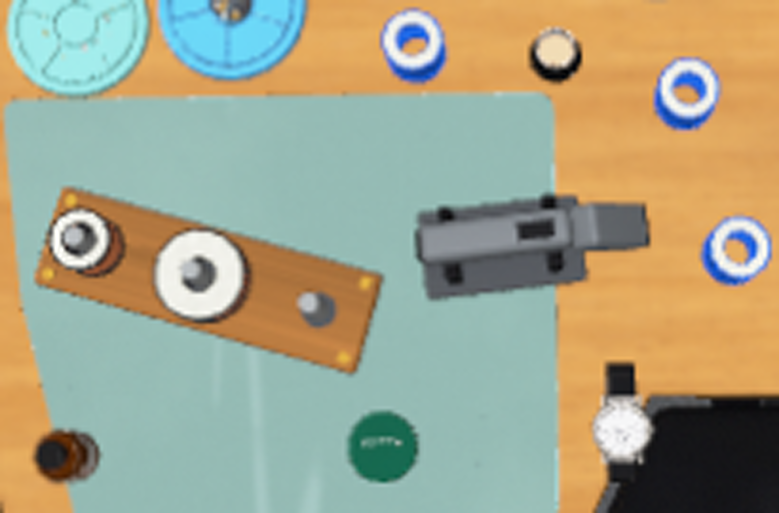

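Slim (label z ≈ 0.058) is on the left post and wide (label z ≈ 0.042) on the middle one; there is no middle spool. Next I move the wrist camera over the rack.

```bash
cat >> h.py <<'E'
from scipy.spatial.transform import Rotation as Ro
def R0():
    q=manip.read_state()["ee_rot"]; return Ro.from_quat(np.r_[q[1:],q[0]])
def down(ydir_deg):
    "tool down, y axis at given world heading"
    a=np.radians(ydir_deg); y=np.array([np.cos(a),np.sin(a),0]); z=np.array([0,0,-1.]); return Ro.from_matrix(np.c_[np.cross(y,z),y,z])
def go(pos,Rt):
    s=manip.read_state(); r=R0(); w=np.degrees((r.inv()*Rt).as_rotvec()); t=r.inv().apply(np.array(pos)-s["position"])
    print("t %.2f"%s["t"],"pos",s["position"].round(4),"rot",w.round(2),"travel",t.round(4),"mm/rot",(np.linalg.norm(t)/.05).round(1),(np.linalg.norm(w)/8.59).round(1))
E
python3 - <<'E'
from h import *
np.set_printoptions(precision=4,suppress=True)
print(R0().as_matrix())
for a in(-16,164): go([.43,.22,.25],down(a))
E
```

```text
[[ 0.9074  0.4203 -0.0006]
 [ 0.4203 -0.9074  0.0019]
 [ 0.0002 -0.002  -1.    ]]
t 0.15 pos [ 0.2625 -0.5665  0.2302] rot [ -0.1   -0.06 -49.15] travel [ 0.4825 -0.6433 -0.0184] mm/rot 16.1 5.7
t 0.15 pos [ 0.2625 -0.5665  0.2302] rot [ -0.07   0.12 130.85] travel [ 0.4825 -0.6433 -0.0184] mm/rot 16.1 15.2
```

```bash
python3 -m pendant '[{"delta_rot":[0,0,-10],"travel":[0.12,-0.16,-0.005],"claw":0.085},{"delta_rot":[0,0,-20],"travel":[0.15,-0.2,-0.005],"claw":0.085},{"delta_rot":[0,0,-30],"travel":[0.2,-0.26,-0.01],"claw":0.085},{"delta_rot":[0,0,-40],"travel":[0.24,-0.32,-0.01],"claw":0.085},{"delta_rot":[0,0,-49],"travel":[0.28,-0.37,-0.01],"claw":0.085},{"delta_rot":[0,0,-49],"travel":[0.31,-0.41,-0.015],"claw":0.085},{"delta_rot":[0,0,-49],"travel":[0.34,-0.45,-0.018],"claw":0.085},{"delta_rot":[0,0,-49],"travel":[0.37,-0.49,-0.018],"claw":0.085},{"delta_rot":[0,0,-49],"travel":[0.39,-0.52,-0.018],"claw":0.085},{"delta_rot":[0,0,-49],"travel":[0.42,-0.56,-0.018],"claw":0.085},{"delta_rot":[0,0,-49],"travel":[0.45,-0.6,-0.018],"claw":0.085},{"delta_rot":[0,0,-49],"travel":[0.483,-0.643,-0.018],"claw":0.085}]'
python3 - <<'E'
from h import *
go([.43,.22,.25],down(-16))
E
```

```text
t: 1.35
position: [0.3881, 0.0214, 0.2467]
ee_rot: [0.001, 0.799, 0.601, 0.0]
wrist_force: [0.4, -0.3, 0.3]
grip_width: 0.0847
grasp_force: 0.0
t 1.35 pos [0.3881 0.0214 0.2467] rot [ 0.08 -0.   -0.16] travel [ 0.2024 -0.015  -0.0033] mm/rot 4.1 0.0
```

```bash
python3 - <<'E'
from h import *
shot("wrist","wA")
E
python3 -m pendant '[{"delta_rot":[0,0,0],"travel":[0.2,-0.015,-0.003],"claw":0.085},{"delta_rot":[0,0,0],"travel":[0.2,-0.015,-0.003],"claw":0.085},{"delta_rot":[0,0,0],"travel":[0.2,-0.015,-0.003],"claw":0.085},{"delta_rot":[0,0,0],"travel":[0.2,-0.015,-0.003],"claw":0.085},{"delta_rot":[0,0,0],"travel":[0.2,-0.015,-0.003],"claw":0.085},{"delta_rot":[0,0,0],"travel":[0.2,-0.015,-0.003],"claw":0.085},{"delta_rot":[0,0,0],"travel":[0.2,-0.015,-0.003],"claw":0.085},{"delta_rot":[0,0,0],"travel":[0.2,-0.015,-0.003],"claw":0.085}]'
python3 - <<'E'
from h import *
shot("wrist","wB"); a=cv2.imread("pics/wA.png"); b=cv2.imread("pics/wB.png"); cv2.imwrite("pics/AB.png",cv2.resize(np.hstack([a,b]),(800,300),interpolation=3))
E
```

```text
t: 2.2
position: [0.4293, 0.2142, 0.2493]
ee_rot: [0.0, 0.8, 0.6, -0.0]
wrist_force: [0.3, 0.6, 0.1]
grip_width: 0.0845
grasp_force: 0.0
```

View pics/AB.png

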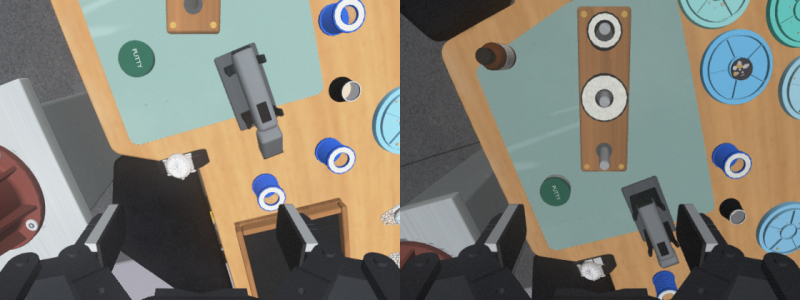

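Left half (A): scanner at full-size (345,125) with its head towards the viewer, tray below. Right half (B): slim label at (285,42), wide label at (287,139), bare post at (284,215). I'll measure from these.

Run:
```python
from h import *
np.set_printoptions(precision=4,suppress=True)
def tri(c1,u1,c2,u2):
    o1,d1=ray(c1,u1);o2,d2=ray(c2,u2); A=np.c_[d1[0],-d2[0]]; s=np.linalg.lstsq(A,o2-o1,rcond=None)[0]
    a=o1+s[0]*d1[0];b=o2+s[1]*d2[0]; return (a+b)/2,np.linalg.norm(a-b)
def label(L,pt,r):
    im=L[1].astype(int); m=((im.min(2)>140)&(im.max(2)-im.min(2)<50)).astype(np.uint8)
    k=np.zeros_like(m); cv2.circle(k,pt,r,1,-1); m&=k
    c=max(cv2.findContours(m,0,1)[0],key=lambda c:cv2.contourArea(c)); return cv2.fitEllipse(cv2.convexHull(c)),cv2.convexHull(c).reshape(-1,2)
T=load("top0");B=load("wB");A=load("wA")
for n,pt,pb,r1,r2,z in(("slim",(160,228),(285,42),11,32,.058),("wide",(192,237),(287,139),16,42,.042)):
    et,ht=label(T,pt,r1); eb,hb=label(B,pb,r2); Q=plane(B[0],hb,z); cc,rr=cv2.minEnclosingCircle(Q[:,:2].astype(np.float32))
    print(n,et,eb,"tri",tri(T[0],[et[0]],B[0],[eb[0]]),"top",plane(T[0],[et[0]],z)[0],"wrist",cc,"diam",2*rr)
vv,uu=np.mgrid[0:420,0:560]
C=cloud(A[0],A[2],np.c_[uu.ravel(),vv.ravel()]); ok=(A[2].ravel()>.05)
near=ok&(np.hypot(C[:,0]-.458,C[:,1]-.03)<.12)
for lo,hi,n in((.068,.09,"handle top"),(.004,.013,"plate"),(.055,.09,"all high")):
    m=near&(C[:,2]>lo)&(C[:,2]<hi); P=C[m]; r=cv2.minAreaRect(P[:,:2].astype(np.float32)); print(n,m.sum(),np.median(P[:,2]),r)
m=near&(C[:,2]>.070)&(C[:,2]<.085); P=C[m]; z=P[:,2]
# handle: sections along the long axis
mu=P[:,:2].mean(0);w,V=np.linalg.eigh(np.cov((P[:,:2]-mu).T));d=V[:,1]*np.sign(-V[1,1]);s=(P[:,:2]-mu)@d;n=np.array([-d[1],d[0]]);e=(P[:,:2]-mu)@n
print(mu,d,np.degrees(np.arctan2(d[1],d[0])))
for k in np.arange(-.06,.07,.01):
    q=(s>=k)&(s<k+.01)
    if q.sum()>5: print(round(k,3),q.sum(),z[q].mean().round(4),np.percentile(e[q],[2,98]))
```

```text
slim ((160.31277465820312, 227.5794219970703), (14.357794761657715, 14.794673919677734), 27.60991668701172) ((285.8719177246094, 42.21426773071289), (45.31553649902344, 47.72513961791992), 178.6600341796875) tri (array([0.4667, 0.3273, 0.0626]), np.float64(0.0011125770899578162)) top [0.4678 0.3282 0.058 ] wrist (0.46638232469558716, 0.3278413414955139) diam 0.03790142759680748
wide ((191.92233276367188, 236.7705078125), (22.713272094726562, 23.023578643798828), 68.36357116699219) ((285.6824645996094, 136.65505981445312), (62.236671447753906, 62.60284423828125), 12.148161888122559) tri (array([0.445 , 0.2513, 0.0418]), np.float64(0.001421978924239332)) top [0.4457 0.2509 0.042 ] wrist (0.4441988170146942, 0.2509070932865143) diam 0.057944100350141525
handle top 3928 0.07523297418835861 ((0.46146535873413086, 0.045660700649023056), (0.033908452838659286, 0.11942807585000992), 6.054073333740234)
plate 2687 0.007692364378967087 ((0.4433920979499817, 0.032101765275001526), (0.22303424775600433, 0.1367715448141098), 68.9910659790039)
all high 5273 0.07450761265885103 ((0.4660460650920868, 0.03973451256752014), (0.04770418256521225, 0.13216224312782288), 6.947957992553711)
[0.4631 0.0574] [ 0.107  -0.9943] -83.85949847400309
-0.05 295 0.0734 [-0.0108  0.0115]
-0.04 418 0.0751 [-0.012   0.0128]
-0.03 403 0.0751 [-0.0118  0.0126]
-0.02 394 0.075 [-0.0119  0.013 ]
-0.01 391 0.0751 [-0.0119  0.0127]
0.0 377 0.0751 [-0.0119  0.0127]
0.01 374 0.0753 [-0.0121  0.0125]
0.02 351 0.0757 [-0.0117  0.0126]
0.03 342 0.0756 [-0.0119  0.0125]
0.04 321 0.075 [-0.0116  0.0125]
0.05 53 0.0737 [-0.01    0.0108]
```

Run:
```python
from h import *
go([.4446,.251,.019],down(-16))
```

```text
t 2.25 pos [0.4295 0.2142 0.2495] rot [ 0.    0.01 -0.28] travel [0.0396 0.0042 0.2305] mm/rot 4.7 0.0
```

```bash
python3 -m pendant '[{"delta_rot":[0,0,0],"travel":[0.04,0.004,0.05],"claw":0.082},{"delta_rot":[0,0,0],"travel":[0.04,0.004,0.09],"claw":0.082},{"delta_rot":[0,0,0],"travel":[0.04,0.004,0.13],"claw":0.082},{"delta_rot":[0,0,0],"travel":[0.04,0.004,0.14],"claw":0.082},{"delta_rot":[0,0,0],"travel":[0.04,0.004,0.14],"claw":0.082},{"delta_rot":[0,0,0],"travel":[0.04,0.004,0.14],"claw":0.082},{"delta_rot":[0,0,0],"travel":[0.04,0.004,0.14],"claw":0.082}]'
python3 - <<'E'
from h import *
go([.4446,.251,.019],down(-16))
E
```

```text
t: 2.95
position: [0.4469, 0.2535, 0.1126]
ee_rot: [0.001, 0.8, 0.601, 0.003]
wrist_force: [0.1, -0.5, 0.5]
grip_width: 0.0821
grasp_force: 0.0
t 2.95 pos [0.4469 0.2535 0.1126] rot [ 0.26 -0.2  -0.18] travel [-0.0034 -0.0019  0.0936] mm/rot 1.9 0.0
```

```bash
python3 -m pendant '[{"delta_rot":[0,0,0],"travel":[-0.003,-0.002,0.02],"claw":0.082},{"delta_rot":[0,0,0],"travel":[-0.003,-0.002,0.04],"claw":0.082},{"delta_rot":[0,0,0],"travel":[-0.003,-0.002,0.06],"claw":0.082},{"delta_rot":[0,0,0],"travel":[-0.003,-0.002,0.08],"claw":0.082},{"delta_rot":[0,0,0],"travel":[-0.003,-0.002,0.092],"claw":0.082},{"delta_rot":[0,0,0],"travel":[-0.003,-0.002,0.092],"claw":0.082},{"delta_rot":[0,0,0],"travel":[-0.003,-0.002,0.092],"claw":0.082}]' 30
python3 - <<'E'
from h import *
go([.4446,.251,.019],down(-16))
E
```

```text
t: 3.65
position: [0.4428, 0.251, 0.0187]
ee_rot: [0.0, 0.799, 0.601, 0.001]
wrist_force: [-0.0, 0.5, -0.6]
grip_width: 0.0815
grasp_force: 0.0
t 3.65 pos [0.4428 0.251  0.0187] rot [ 0.09 -0.07 -0.15] travel [ 0.0005  0.0017 -0.0003] mm/rot 0.0 0.0
```

```bash
python3 -m pendant '[{"delta_rot":[0,0,0],"travel":[0,0.002,0],"claw":0.07},{"delta_rot":[0,0,0],"travel":[0,0.002,0],"claw":0.065},{"delta_rot":[0,0,0],"travel":[0,0.002,0],"claw":0.055},{"delta_rot":[0,0,0],"travel":[0,0.002,0],"claw":0.055},{"delta_rot":[0,0,0],"travel":[0,0.002,0],"claw":0.055},{"delta_rot":[0,0,0],"travel":[0,0.002,0],"claw":0.055},{"delta_rot":[0,0,0],"travel":[0,0.002,0],"claw":0.055},{"delta_rot":[0,0,0],"travel":[0,0.002,0],"claw":0.055}]' 30
```

```text
t: 4.45
position: [0.4449, 0.2506, 0.0192]
ee_rot: [0.0, 0.799, 0.601, 0.001]
wrist_force: [-1.3, 0.0, 4.6]
grip_width: 0.061
grasp_force: 32.0
```

```bash
python3 -m pendant '[{"delta_rot":[0,0,0],"travel":[0,0,-0.01],"claw":0.055},{"delta_rot":[0,0,0],"travel":[0,0,-0.03],"claw":0.055},{"delta_rot":[0,0,0],"travel":[0,0,-0.05],"claw":0.055},{"delta_rot":[0,0,0],"travel":[0,0,-0.07],"claw":0.055},{"delta_rot":[0,0,0],"travel":[0,0,-0.09],"claw":0.055},{"delta_rot":[0,0,0],"travel":[0,0,-0.12],"claw":0.055},{"delta_rot":[0,0,0],"travel":[0,0,-0.15],"claw":0.055},{"delta_rot":[0,0,0],"travel":[0,0,-0.17],"claw":0.055},{"delta_rot":[0,0,0],"travel":[0,0,-0.17],"claw":0.055},{"delta_rot":[0,0,0],"travel":[0,0,-0.17],"claw":0.055}]' 30
python3 - <<'E'
from h import *
go([.485,-.365,.19],down(-16))
go([.485,-.365,.19],down(-2))
print(manip.read_state()["q"])
E
```

```text
t: 5.45
position: [0.4434, 0.25, 0.1876]
ee_rot: [0.0, 0.799, 0.601, 0.0]
wrist_force: [-0.1, 0.7, -1.1]
grip_width: 0.0612
grasp_force: 33.2
t 5.45 pos [0.4434 0.25   0.1876] rot [ 0.02 -0.02 -0.15] travel [-0.5792  0.211  -0.0025] mm/rot 12.3 0.0
t 5.45 pos [0.4434 0.25   0.1876] rot [  0.03  -0.02 -14.15] travel [-0.5792  0.211  -0.0025] mm/rot 12.3 1.6
[3.75434264e-01 1.13963854e-02 1.92505609e+00 1.78567347e-05
 1.20461384e+00 6.57225402e-01]
```

```bash
python3 -m pendant '[{"delta_rot":[0,0,-2],"travel":[-0.015,0.005,0],"claw":0.055},{"delta_rot":[0,0,-4],"travel":[-0.04,0.015,0],"claw":0.055},{"delta_rot":[0,0,-6],"travel":[-0.075,0.027,0],"claw":0.055},{"delta_rot":[0,0,-8],"travel":[-0.115,0.042,0],"claw":0.055},{"delta_rot":[0,0,-10],"travel":[-0.155,0.056,0],"claw":0.055},{"delta_rot":[0,0,-12],"travel":[-0.195,0.071,0],"claw":0.055},{"delta_rot":[0,0,-14],"travel":[-0.235,0.086,0],"claw":0.055},{"delta_rot":[0,0,-14],"travel":[-0.275,0.1,0],"claw":0.055},{"delta_rot":[0,0,-14],"travel":[-0.315,0.115,0],"claw":0.055},{"delta_rot":[0,0,-14],"travel":[-0.345,0.126,0],"claw":0.055},{"delta_rot":[0,0,-14],"travel":[-0.36,0.131,0],"claw":0.055},{"delta_rot":[0,0,-14],"travel":[-0.36,0.131,0],"claw":0.055}]' 30
python3 - <<'E'
from h import *
go([.485,-.365,.19],down(-2))
E
```

```text
t: 6.65
position: [0.4683, -0.1333, 0.1858]
ee_rot: [-0.001, 0.721, 0.693, -0.001]
wrist_force: [0.6, 0.6, -1.2]
grip_width: 0.0613
grasp_force: 33.2
t 6.65 pos [ 0.4683 -0.1333  0.1858] rot [-0.17 -0.07 -0.32] travel [-0.2308  0.0261 -0.0046] mm/rot 4.6 0.0
```

```bash
python3 -m pendant '[{"delta_rot":[0,0,0],"travel":[-0.02,0.002,0],"claw":0.055},{"delta_rot":[0,0,0],"travel":[-0.05,0.006,0],"claw":0.055},{"delta_rot":[0,0,0],"travel":[-0.09,0.01,0],"claw":0.055},{"delta_rot":[0,0,0],"travel":[-0.13,0.015,0],"claw":0.055},{"delta_rot":[0,0,0],"travel":[-0.17,0.02,0],"claw":0.055},{"delta_rot":[0,0,0],"travel":[-0.205,0.024,0.01],"claw":0.055},{"delta_rot":[0,0,0],"travel":[-0.225,0.026,0.035],"claw":0.055},{"delta_rot":[0,0,0],"travel":[-0.231,0.026,0.065],"claw":0.055},{"delta_rot":[0,0,0],"travel":[-0.231,0.026,0.095],"claw":0.055},{"delta_rot":[0,0,0],"travel":[-0.231,0.026,0.125],"claw":0.055},{"delta_rot":[0,0,0],"travel":[-0.231,0.026,0.13],"claw":0.055},{"delta_rot":[0,0,0],"travel":[-0.231,0.026,0.13],"claw":0.055}]' 30
python3 - <<'E'
from h import *
go([.485,-.365,.021],down(-2))
E
```

```text
t: 7.85
position: [0.4858, -0.3614, 0.0555]
ee_rot: [-0.003, 0.72, 0.694, 0.0]
wrist_force: [-0.0, -0.4, -1.5]
grip_width: 0.0614
grasp_force: 33.4
t 7.85 pos [ 0.4858 -0.3614  0.0555] rot [-0.21 -0.21 -0.08] travel [-0.0037 -0.0005  0.0345] mm/rot 0.7 0.0
```

```bash
python3 -m pendant '[{"delta_rot":[0,0,0],"travel":[0,0,0.01],"claw":0.055},{"delta_rot":[0,0,0],"travel":[0,0,0.02],"claw":0.055},{"delta_rot":[0,0,0],"travel":[0,0,0.028],"claw":0.055},{"delta_rot":[0,0,0],"travel":[0,0,0.032],"claw":0.055},{"delta_rot":[0,0,0],"travel":[0,0,0.0345],"claw":0.055},{"delta_rot":[0,0,0],"travel":[0,0,0.0345],"claw":0.055},{"delta_rot":[0,0,0],"travel":[0,0,0.0345],"claw":0.055}]' 30
```

```text
t: 8.55
position: [0.4868, -0.3642, 0.0233]
ee_rot: [0.0, 0.72, 0.694, 0.0]
wrist_force: [-0.4, -0.2, -1.9]
grip_width: 0.0612
grasp_force: 33.4
```

```bash
python3 -m pendant '[{"delta_rot":[0,0,0],"travel":[0,0,0.002],"claw":0.055},{"delta_rot":[0,0,0],"travel":[0,0,0.002],"claw":0.055},{"delta_rot":[0,0,0],"travel":[0,0,0.002],"claw":0.055}]' 30
```

```text
t: 8.85
position: [0.4867, -0.364, 0.0211]
ee_rot: [0.0, 0.72, 0.694, 0.0]
wrist_force: [0.6, 0.0, -1.2]
grip_width: 0.0606
grasp_force: 33.4
```

```bash
python3 -m pendant '[{"delta_rot":[0,0,0],"travel":[0,0,0.001],"claw":0.055},{"delta_rot":[0,0,0],"travel":[0,0,0.002],"claw":0.055},{"delta_rot":[0,0,0],"travel":[0,0,0.002],"claw":0.055},{"delta_rot":[0,0,0],"travel":[0,0,0.002],"claw":0.055}]' 30
```

```text
t: 9.25
position: [0.4869, -0.3642, 0.0203]
ee_rot: [0.0, 0.72, 0.694, -0.0]
wrist_force: [-2.4, 1.5, 5.7]
grip_width: 0.061
grasp_force: 33.9
```

```bash
python3 -m pendant '[{"delta_rot":[0,0,0],"travel":[0,0,0],"claw":0.065},{"delta_rot":[0,0,0],"travel":[0,0,0],"claw":0.072},{"delta_rot":[0,0,0],"travel":[0,0,0],"claw":0.08},{"delta_rot":[0,0,0],"travel":[0,0,0],"claw":0.082},{"delta_rot":[0,0,0],"travel":[0,0,-0.02],"claw":0.082},{"delta_rot":[0,0,0],"travel":[0,0,-0.06],"claw":0.082},{"delta_rot":[0,0,0],"travel":[0,0,-0.1],"claw":0.082},{"delta_rot":[0,0,0],"travel":[0,0,-0.14],"claw":0.082},{"delta_rot":[0,0,0],"travel":[0,0,-0.18],"claw":0.082},{"delta_rot":[0,0,0],"travel":[0,0,-0.22],"claw":0.082},{"delta_rot":[0,0,0],"travel":[0,0,-0.23],"claw":0.082},{"delta_rot":[0,0,0],"travel":[0,0,-0.23],"claw":0.082}]' 30
python3 - <<'E'
from h import *
shot("wrist","wC");shot("top","top1")
a=cv2.imread("pics/wC.png"); b=cv2.imread("pics/top1.png"); cv2.imwrite("pics/C1.png",cv2.resize(np.hstack([a,b]),(800,300),interpolation=3))
go([.445,.25,.25],down(-16))
E
```

```text
t: 10.45
position: [0.4879, -0.3651, 0.2519]
ee_rot: [0.003, 0.72, 0.694, 0.0]
wrist_force: [-0.5, 0.8, -0.4]
grip_width: 0.0822
grasp_force: 0.0
t 10.55 pos [ 0.486  -0.3633  0.2472] rot [-0.12 -0.08 13.86] travel [ 0.6113 -0.0639 -0.0016] mm/rot 12.3 1.6
```

View pics/C1.png

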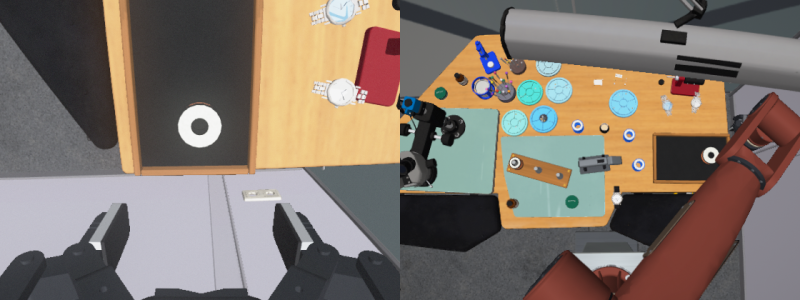

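Left: the wide spool stands upright in the tray at full-size (280,178). Right: the slim spool is still on its post at (161,227). Back to it.

```bash
python3 -m pendant '[{"delta_rot":[0,0,2],"travel":[0.03,-0.003,0],"claw":0.07},{"delta_rot":[0,0,4],"travel":[0.08,-0.008,0],"claw":0.07},{"delta_rot":[0,0,6],"travel":[0.13,-0.014,0],"claw":0.07},{"delta_rot":[0,0,8],"travel":[0.18,-0.019,0],"claw":0.07},{"delta_rot":[0,0,10],"travel":[0.23,-0.024,0],"claw":0.07},{"delta_rot":[0,0,12],"travel":[0.28,-0.029,0],"claw":0.07},{"delta_rot":[0,0,14],"travel":[0.33,-0.034,0],"claw":0.07},{"delta_rot":[0,0,14],"travel":[0.38,-0.04,0],"claw":0.07},{"delta_rot":[0,0,14],"travel":[0.43,-0.045,0],"claw":0.07},{"delta_rot":[0,0,14],"travel":[0.48,-0.05,0],"claw":0.07},{"delta_rot":[0,0,14],"travel":[0.52,-0.055,0],"claw":0.07},{"delta_rot":[0,0,14],"travel":[0.55,-0.058,0],"claw":0.07}]' 30
python3 - <<'E'
from h import *
shot("wrist","wD")
go([.4665,.3275,.14],down(-16))
c,im,dp=load("wD"); print(proj(c,[.4665,.3275,.058]))
E
```

```text
t: 11.75
position: [0.4468, 0.19, 0.2458]
ee_rot: [-0.001, 0.799, 0.602, -0.003]
wrist_force: [0.3, -0.8, -0.6]
grip_width: 0.0699
grasp_force: 0.0
t 11.80 pos [0.4465 0.1933 0.2459] rot [-0.37 -0.08  0.08] travel [ 0.1344 -0.0169  0.1062] mm/rot 3.4 0.0
[[258.88579583  17.89925761]]
```

```bash
python3 -m pendant '[{"delta_rot":[0,0,0],"travel":[0.04,-0.005,0],"claw":0.065},{"delta_rot":[0,0,0],"travel":[0.08,-0.01,0.01],"claw":0.065},{"delta_rot":[0,0,0],"travel":[0.115,-0.015,0.04],"claw":0.065},{"delta_rot":[0,0,0],"travel":[0.134,-0.017,0.08],"claw":0.065},{"delta_rot":[0,0,0],"travel":[0.134,-0.017,0.105],"claw":0.065},{"delta_rot":[0,0,0],"travel":[0.134,-0.017,0.105],"claw":0.065},{"delta_rot":[0,0,0],"travel":[0.134,-0.017,0.105],"claw":0.065},{"delta_rot":[0,0,0],"travel":[0.134,-0.017,0.105],"claw":0.065}]' 30
python3 - <<'E'
from h import *
go([.4665,.3275,.022],down(-16))
E
```

```text
t: 12.6
position: [0.4711, 0.3211, 0.1451]
ee_rot: [0.0, 0.8, 0.601, 0.001]
wrist_force: [0.3, 0.4, 0.1]
grip_width: 0.0649
grasp_force: 0.0
t 12.60 pos [0.4711 0.3211 0.1451] rot [ 0.07 -0.06 -0.19] travel [ 0.0047 -0.0063  0.1231] mm/rot 2.5 0.0
```

```bash
python3 -m pendant '[{"delta_rot":[0,0,0],"travel":[0.005,-0.006,0],"claw":0.065},{"delta_rot":[0,0,0],"travel":[0.005,-0.006,0.03],"claw":0.065},{"delta_rot":[0,0,0],"travel":[0.005,-0.006,0.04],"claw":0.065},{"delta_rot":[0,0,0],"travel":[0.005,-0.006,0.04],"claw":0.065}]' 30
python3 - <<'E'
from h import *
go([.4665,.3275,.022],down(-16))
E
```

```text
t: 13.0
position: [0.4644, 0.3271, 0.1028]
ee_rot: [-0.0, 0.799, 0.601, -0.002]
wrist_force: [-0.2, 0.1, 0.8]
grip_width: 0.0652
grasp_force: 0.0
t 13.00 pos [0.4644 0.3271 0.1028] rot [-0.15  0.14 -0.15] travel [0.0012 0.0021 0.0808] mm/rot 1.6 0.0
```

```bash
python3 -m pendant '[{"delta_rot":[0,0,0],"travel":[0.001,0.002,0.02],"claw":0.065},{"delta_rot":[0,0,0],"travel":[0.001,0.002,0.04],"claw":0.065},{"delta_rot":[0,0,0],"travel":[0.001,0.002,0.06],"claw":0.065},{"delta_rot":[0,0,0],"travel":[0.001,0.002,0.075],"claw":0.065},{"delta_rot":[0,0,0],"travel":[0.001,0.002,0.081],"claw":0.065},{"delta_rot":[0,0,0],"travel":[0.001,0.002,0.081],"claw":0.055},{"delta_rot":[0,0,0],"travel":[0.001,0.002,0.081],"claw":0.045},{"delta_rot":[0,0,0],"travel":[0.001,0.002,0.081],"claw":0.036},{"delta_rot":[0,0,0],"travel":[0.001,0.002,0.081],"claw":0.036},{"delta_rot":[0,0,0],"travel":[0.001,0.002,0.081],"claw":0.036},{"delta_rot":[0,0,0],"travel":[0.001,0.002,0.081],"claw":0.036},{"delta_rot":[0,0,0],"travel":[0.001,0.002,0.081],"claw":0.036}]' 30
```

```text
t: 14.2
position: [0.4691, 0.3287, 0.0242]
ee_rot: [0.0, 0.799, 0.601, 0.001]
wrist_force: [0.8, -0.3, 6.1]
grip_width: 0.0415
grasp_force: 31.0
```

```bash
python3 -m pendant '[{"delta_rot":[0,0,0],"travel":[0,0,-0.01],"claw":0.036},{"delta_rot":[0,0,0],"travel":[0,0,-0.03],"claw":0.036},{"delta_rot":[0,0,0],"travel":[0,0,-0.05],"claw":0.036},{"delta_rot":[0,0,0],"travel":[0,0,-0.07],"claw":0.036},{"delta_rot":[0,0,0],"travel":[0,0,-0.09],"claw":0.036},{"delta_rot":[0,0,0],"travel":[0,0,-0.12],"claw":0.036},{"delta_rot":[0,0,0],"travel":[0,0,-0.15],"claw":0.036},{"delta_rot":[0,0,0],"travel":[0,0,-0.17],"claw":0.036},{"delta_rot":[0,0,0],"travel":[0,0,-0.17],"claw":0.036},{"delta_rot":[0,0,0],"travel":[0,0,-0.17],"claw":0.036}]' 30
python3 - <<'E'
from h import *
go([.485,-.245,.19],down(-2))
E
```

```text
t: 15.2
position: [0.4676, 0.3278, 0.1925]
ee_rot: [0.0, 0.799, 0.601, -0.0]
wrist_force: [-0.4, -0.1, -1.1]
grip_width: 0.0413
grasp_force: 30.8
t 15.20 pos [0.4676 0.3278 0.1925] rot [ -0.03   0.03 -14.15] travel [-0.5454  0.176   0.0027] mm/rot 11.5 1.6
```

```bash
python3 -m pendant '[{"delta_rot":[0,0,-2],"travel":[-0.015,0.005,0],"claw":0.036},{"delta_rot":[0,0,-4],"travel":[-0.04,0.013,0],"claw":0.036},{"delta_rot":[0,0,-6],"travel":[-0.075,0.024,0],"claw":0.036},{"delta_rot":[0,0,-8],"travel":[-0.115,0.037,0],"claw":0.036},{"delta_rot":[0,0,-10],"travel":[-0.155,0.05,0],"claw":0.036},{"delta_rot":[0,0,-12],"travel":[-0.195,0.063,0],"claw":0.036},{"delta_rot":[0,0,-14],"travel":[-0.235,0.076,0],"claw":0.036},{"delta_rot":[0,0,-14],"travel":[-0.275,0.089,0],"claw":0.036},{"delta_rot":[0,0,-14],"travel":[-0.315,0.102,0],"claw":0.036},{"delta_rot":[0,0,-14],"travel":[-0.345,0.111,0],"claw":0.036},{"delta_rot":[0,0,-14],"travel":[-0.36,0.116,0],"claw":0.036},{"delta_rot":[0,0,-14],"travel":[-0.36,0.116,0],"claw":0.036}]' 30
python3 - <<'E'
from h import *
go([.485,-.245,.19],down(-2))
E
```

```text
t: 16.4
position: [0.4777, -0.0516, 0.1905]
ee_rot: [-0.002, 0.721, 0.692, -0.001]
wrist_force: [0.2, 0.9, -1.1]
grip_width: 0.0414
grasp_force: 30.8
t 16.40 pos [ 0.4777 -0.0516  0.1905] rot [-0.26 -0.02 -0.35] travel [-0.1929  0.0152  0.0004] mm/rot 3.9 0.1
```

```bash
python3 -m pendant '[{"delta_rot":[0,0,0],"travel":[-0.02,0.002,0],"claw":0.036},{"delta_rot":[0,0,0],"travel":[-0.05,0.005,0],"claw":0.036},{"delta_rot":[0,0,0],"travel":[-0.09,0.008,0],"claw":0.036},{"delta_rot":[0,0,0],"travel":[-0.13,0.012,0],"claw":0.036},{"delta_rot":[0,0,0],"travel":[-0.165,0.014,0],"claw":0.036},{"delta_rot":[0,0,0],"travel":[-0.188,0.015,0.01],"claw":0.036},{"delta_rot":[0,0,0],"travel":[-0.193,0.015,0.035],"claw":0.036},{"delta_rot":[0,0,0],"travel":[-0.193,0.015,0.065],"claw":0.036},{"delta_rot":[0,0,0],"travel":[-0.193,0.015,0.095],"claw":0.036},{"delta_rot":[0,0,0],"travel":[-0.193,0.015,0.125],"claw":0.036},{"delta_rot":[0,0,0],"travel":[-0.193,0.015,0.13],"claw":0.036},{"delta_rot":[0,0,0],"travel":[-0.193,0.015,0.13],"claw":0.036}]' 30
python3 - <<'E'
from h import *
go([.485,-.245,.0255],down(-2))
E
```

```text
t: 17.6
position: [0.4855, -0.2413, 0.0608]
ee_rot: [-0.003, 0.72, 0.694, -0.0]
wrist_force: [0.0, 0.7, -0.7]
grip_width: 0.0411
grasp_force: 30.9
t 17.60 pos [ 0.4855 -0.2413  0.0608] rot [-0.27 -0.18 -0.1 ] travel [-0.0038 -0.0002  0.0353] mm/rot 0.7 0.0
```

```bash
python3 -m pendant '[{"delta_rot":[0,0,0],"travel":[0,0,0.01],"claw":0.036},{"delta_rot":[0,0,0],"travel":[0,0,0.02],"claw":0.036},{"delta_rot":[0,0,0],"travel":[0,0,0.028],"claw":0.036},{"delta_rot":[0,0,0],"travel":[0,0,0.033],"claw":0.036},{"delta_rot":[0,0,0],"travel":[0,0,0.0355],"claw":0.036},{"delta_rot":[0,0,0],"travel":[0,0,0.0365],"claw":0.036},{"delta_rot":[0,0,0],"travel":[0,0,0.0365],"claw":0.036},{"delta_rot":[0,0,0],"travel":[0,0,0.0365],"claw":0.036}]' 30
```

```text
t: 18.4
position: [0.4874, -0.2436, 0.0269]
ee_rot: [0.0, 0.72, 0.694, 0.0]
wrist_force: [0.4, -0.1, -0.8]
grip_width: 0.0417
grasp_force: 30.9
```

```bash
python3 -m pendant '[{"delta_rot":[0,0,0],"travel":[0,0,0.001],"claw":0.036},{"delta_rot":[0,0,0],"travel":[0,0,0.002],"claw":0.036},{"delta_rot":[0,0,0],"travel":[0,0,0.002],"claw":0.036},{"delta_rot":[0,0,0],"travel":[0,0,0.002],"claw":0.036}]' 30
```

```text
t: 18.8
position: [0.4875, -0.2436, 0.0253]
ee_rot: [0.0, 0.72, 0.694, 0.0]
wrist_force: [-1.4, 0.8, 3.8]
grip_width: 0.0411
grasp_force: 31.3
```

```bash
python3 -m pendant '[{"delta_rot":[0,0,0],"travel":[0,0,0],"claw":0.045},{"delta_rot":[0,0,0],"travel":[0,0,0],"claw":0.055},{"delta_rot":[0,0,0],"travel":[0,0,0],"claw":0.065},{"delta_rot":[0,0,0],"travel":[0,0,0],"claw":0.065},{"delta_rot":[0,0,0],"travel":[0,0,-0.02],"claw":0.065},{"delta_rot":[0,0,0],"travel":[0,0,-0.06],"claw":0.065},{"delta_rot":[0,0,0],"travel":[0,0,-0.1],"claw":0.065},{"delta_rot":[0,0,0],"travel":[0,0,-0.14],"claw":0.065},{"delta_rot":[0,0,0],"travel":[0,0,-0.18],"claw":0.065},{"delta_rot":[0,0,0],"travel":[0,0,-0.22],"claw":0.065},{"delta_rot":[0,0,0],"travel":[-0.05,0,-0.25],"claw":0.065},{"delta_rot":[0,0,0],"travel":[-0.09,0,-0.26],"claw":0.065},{"delta_rot":[0,0,0],"travel":[-0.09,0,-0.26],"claw":0.065}]' 30
python3 -m pendant '[{"delta_rot":[0,0,0],"travel":[0,0,0],"claw":0.065}]'
python3 - <<'E'
from h import *
shot("wrist","wE");shot("top","top2")
a=cv2.imread("pics/wE.png"); b=cv2.imread("pics/top2.png"); cv2.imwrite("pics/E2.png",cv2.resize(np.hstack([a,b]),(800,300),interpolation=3))
print(manip.read_state()["position"])
E
```

```text
t: 18.9
position: [0.4875, -0.2436, 0.0247]
ee_rot: [0.001, 0.72, 0.694, 0.0]
wrist_force: [-0.3, -0.1, 0.2]
grip_width: 0.0546
grasp_force: 0.0
[ 0.4872339  -0.24336116  0.02441474]validation failed for argument at $...
```

View pics/E2.png

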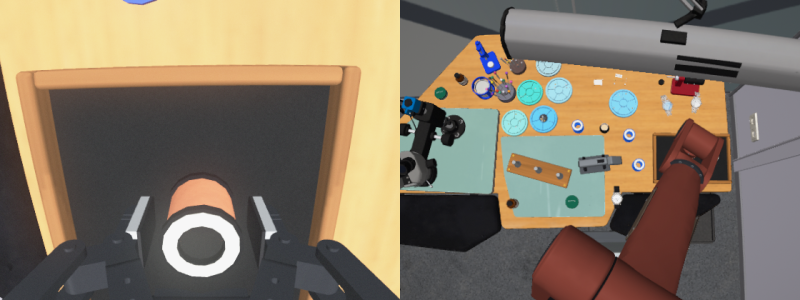

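The first call had 13 rows and was refused. The picture shows the slim spool standing upright between the opened fingers (wrist picture about (280,335)). Retracting now.

```bash
python3 -m pendant '[{"delta_rot":[0,0,0],"travel":[0,0,0],"claw":0.068},{"delta_rot":[0,0,0],"travel":[0,0,-0.02],"claw":0.068},{"delta_rot":[0,0,0],"travel":[0,0,-0.06],"claw":0.068},{"delta_rot":[0,0,0],"travel":[0,0,-0.1],"claw":0.068},{"delta_rot":[0,0,0],"travel":[0,0,-0.14],"claw":0.068},{"delta_rot":[0,0,0],"travel":[0,0,-0.18],"claw":0.068},{"delta_rot":[0,0,0],"travel":[0,0,-0.22],"claw":0.068},{"delta_rot":[0,0,0],"travel":[-0.04,0,-0.25],"claw":0.068},{"delta_rot":[0,0,0],"travel":[-0.08,0,-0.26],"claw":0.068},{"delta_rot":[0,0,0],"travel":[-0.09,0,-0.26],"claw":0.068},{"delta_rot":[0,0,0],"travel":[-0.09,0,-0.26],"claw":0.068},{"delta_rot":[0,0,0],"travel":[-0.09,0,-0.26],"claw":0.068}]' 30
cat >> h.py <<'E'
def label(L,P,r,zl):
    "white label near world point P: fitted centre pixel, centre on plane zl, diameter"
    im=L[1].astype(int); m=((im.min(2)>130)&(im.max(2)-im.min(2)<50)).astype(np.uint8)
    vv,uu=np.mgrid[0:420,0:560]; W=plane(L[0],np.c_[uu.ravel(),vv.ravel()],zl)
    m&=(np.hypot(W[:,0]-P[0],W[:,1]-P[1])<r).reshape(420,560).astype(np.uint8)
    c=cv2.convexHull(max(cv2.findContours(m,0,1)[0],key=cv2.contourArea)); Q=plane(L[0],c.reshape(-1,2),zl)
    cc,rr=cv2.minEnclosingCircle(Q[:,:2].astype(np.float32)); return np.array(cv2.fitEllipse(c)[0]),np.array(cc),2*rr
def tri(c1,u1,c2,u2):
    o1,d1=ray(c1,u1);o2,d2=ray(c2,u2); s=np.linalg.lstsq(np.c_[d1[0],-d2[0]],o2-o1,rcond=None)[0]
    a=o1+s[0]*d1[0];b=o2+s[1]*d2[0]; return (a+b)/2,np.linalg.norm(a-b)
E
python3 - <<'E'
from h import *
np.set_printoptions(precision=4,suppress=True)
shot("wrist","wF"); F=load("wF"); C=load("wC")
for n,P,z in(("wide",(.487,-.364),.043),("slim",(.487,-.2436),.059)):
    for L,k in((F,"F"),(C,"C")):
        try:
            e=label(L,P,.045,z); print(n,k,e)
            if k=="F": eF=e
            elif n=="wide": print(tri(F[0],[eF[0]],L[0],[e[0]]))
        except Exception as x: print(n,k,x)
print(manip.read_state()["position"])
E
```

```text
t: 20.2
position: [0.4831, -0.332, 0.2827]
ee_rot: [-0.002, 0.72, 0.694, 0.0]
wrist_force: [0.1, 0.5, -0.5]
grip_width: 0.0682
grasp_force: 0.0
wide F (array([286.3939, 201.6231]), array([ 0.487, -0.364]), 0.05917882174253464)
wide C (array([279.2025, 176.3069]), array([ 0.4871, -0.3641]), 0.05897443741559982)
(array([ 0.4871, -0.363 ,  0.0445]), np.float64(6.207388901977498e-05))
slim F (array([283.0877,  83.906 ]), array([ 0.4878, -0.2447]), 0.038639314472675323)
slim C max() iterable argument is empty
[ 0.4832 -0.3316  0.2827]
```

View pics/wF.png

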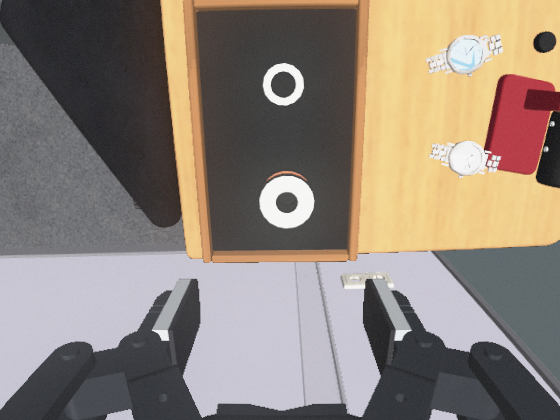

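Both spools stand in the tray: slim label at (283,84), wide label at (287,201), matching the world positions measured. Next, the scanner.

Run:
```python
from h import *
go([.463,0.02,.25],down(6))
```

```text
t 20.25 pos [ 0.4832 -0.3316  0.2827] rot [-0.13 -0.17 -8.11] travel [ 0.3505 -0.0331  0.0338] mm/rot 7.1 0.9
```

```bash
python3 -m pendant '[{"delta_rot":[0,0,-2],"travel":[0.03,-0.003,0],"claw":0.06},{"delta_rot":[0,0,-4],"travel":[0.08,-0.008,0],"claw":0.06},{"delta_rot":[0,0,-6],"travel":[0.13,-0.013,0],"claw":0.06},{"delta_rot":[0,0,-8],"travel":[0.18,-0.018,0],"claw":0.06},{"delta_rot":[0,0,-8],"travel":[0.23,-0.023,0.01],"claw":0.06},{"delta_rot":[0,0,-8],"travel":[0.28,-0.028,0.02],"claw":0.06},{"delta_rot":[0,0,-8],"travel":[0.32,-0.031,0.03],"claw":0.06},{"delta_rot":[0,0,-8],"travel":[0.35,-0.033,0.034],"claw":0.06},{"delta_rot":[0,0,-8],"travel":[0.35,-0.033,0.034],"claw":0.06},{"delta_rot":[0,0,-8],"travel":[0.35,-0.033,0.034],"claw":0.06},{"delta_rot":[0,0,-8],"travel":[0.35,-0.033,0.034],"claw":0.06}]' 40
python3 - <<'E'
from h import *
np.set_printoptions(precision=4,suppress=True)
shot("wrist","wG")
vv,uu=np.mgrid[0:420,0:560]; uv=np.c_[uu.ravel(),vv.ravel()]
for nm in("wA","wG"):
    L=load(nm); C=cloud(L[0],L[2],uv); ok=L[2].ravel()>.05
    m=ok&(np.abs(C[:,0]-.463)<.03)&(np.abs(C[:,1]-.055)<.06)&(C[:,2]>.071)&(C[:,2]<.083); P=C[m]
    r=cv2.minAreaRect(P[:,:2].astype(np.float32)); print(nm,m.sum(),P[:,2].mean(),np.median(P[:,2]),r)
    mu=np.median(P[:,:2],0)
    for it in range(3):
        w,V=np.linalg.eigh(np.cov((P[:,:2]-mu).T)); d=V[:,1]*np.sign(-V[1,1])
        n=np.array([-d[1],d[0]]); s=(P[:,:2]-mu)@d; e=(P[:,:2]-mu)@n
        P=P[np.abs(e)<.0145]
    s=(P[:,:2]-mu)@d; e=(P[:,:2]-mu)@n; q=np.percentile(s,[.3,99.7]); ee=np.percentile(e,[2,98])
    print("centre",mu+d*q.mean()+n*ee.mean(),"len",np.ptp(q),"wid",np.ptp(ee),"heading",np.degrees(np.arctan2(d[1],d[0])))
    # rest plate
    m=ok&(np.abs(C[:,0]-.463)<.05)&(np.abs(C[:,1]-.055)<.07)&(C[:,2]>.005)&(C[:,2]<.0105); P=C[m]; print("plate",m.sum(),cv2.minAreaRect(P[:,:2].astype(np.float32)))
T=load("top2"); print("proj top",proj(T[0],[[.463,.105,.076],[.463,.055,.076],[.463,.005,.076]]))
im=load("wG")[1]; cv2.imwrite("pics/Gc.png",im)
E
```

```text
t: 21.35
position: [0.4637, 0.0175, 0.2504]
ee_rot: [0.0, 0.67, 0.742, -0.0]
wrist_force: [-0.4, -0.9, -0.2]
grip_width: 0.0601
grasp_force: 0.0
wA 3615 0.07517192076083394 0.07536375721597316 ((0.4638504087924957, 0.05494223162531853), (0.02628084272146225, 0.10099772363901138), 6.15133810043335)
centre [0.4638 0.0554] len 0.09889211549097976 wid 0.023912226153184016 heading -83.88802973246456
plate 2275 ((0.4648550748825073, 0.05083354562520981), (0.05980547145009041, 0.10993718355894089), 6.197549819946289)
wG 3407 0.07513170003619099 0.0753314034854855 ((0.4642981290817261, 0.05473458021879196), (0.025571772828698158, 0.10045970976352692), 6.538309574127197)
centre [0.4645 0.0547] len 0.09897549836826974 wid 0.02372141916873291 heading -83.78609905129129
plate 2275 ((0.4649178385734558, 0.05059251934289932), (0.06002432852983475, 0.10898423194885254), 6.4213104248046875)
proj top [[248.9247 227.7202]
 [269.3718 227.4923]
 [289.8441 227.2567]]
```

View pics/Gc.png

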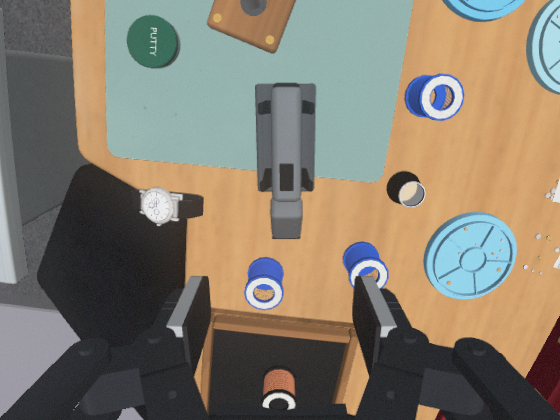

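The scanner lies along its rest, head towards the viewer: the handle spans (287,90) to (287,195), with the window end at (287,225) and the loupe at (407,190). The measured handle is 100 x 26 mm with its top at 75 mm, and the plate is 110 x 60 mm; all match the text.

```bash
python3 - <<'E'
from h import *
go([.4643,.054,.045],down(6.2))
E
python3 -m pendant '[{"delta_rot":[0,0,0],"travel":[0.03,-0.003,0.03],"claw":0.06},{"delta_rot":[0,0,0],"travel":[0.036,-0.003,0.07],"claw":0.06},{"delta_rot":[0,0,0],"travel":[0.036,-0.003,0.1],"claw":0.06},{"delta_rot":[0,0,0],"travel":[0.036,-0.003,0.11],"claw":0.06},{"delta_rot":[0,0,0],"travel":[0.036,-0.003,0.11],"claw":0.06},{"delta_rot":[0,0,0],"travel":[0.036,-0.003,0.11],"claw":0.06}]' 40
python3 - <<'E'
from h import *
go([.4643,.054,.045],down(6.2))
E
```

```text
t 21.40 pos [0.4639 0.0172 0.2505] rot [-0.    0.02 -0.38] travel [0.0367 0.0042 0.2055] mm/rot 4.2 0.0
t: 22.0
position: [0.4587, 0.0525, 0.142]
ee_rot: [0.001, 0.671, 0.742, 0.001]
wrist_force: [-0.2, -0.6, -0.0]
grip_width: 0.0598
grasp_force: 0.0
t 22.00 pos [0.4587 0.0525 0.142 ] rot [ 0.14  0.02 -0.42] travel [0.0009 0.0055 0.097 ] mm/rot 1.9 0.1
```

```bash
python3 -m pendant '[{"delta_rot":[0,0,-0.4],"travel":[0.001,0.0055,0],"claw":0.06},{"delta_rot":[0,0,-0.4],"travel":[0.001,0.0055,0.02],"claw":0.06},{"delta_rot":[0,0,-0.4],"travel":[0.001,0.0055,0.025],"claw":0.06},{"delta_rot":[0,0,-0.4],"travel":[0.001,0.0055,0.025],"claw":0.06}]' 40
python3 - <<'E'
from h import *
go([.4643,.054,.045],down(6.2))
E
```

```text
t: 22.4
position: [0.4626, 0.0548, 0.1156]
ee_rot: [-0.0, 0.667, 0.745, -0.0]
wrist_force: [-0.5, -0.8, 0.6]
grip_width: 0.0601
grasp_force: 0.0
t 22.40 pos [0.4626 0.0548 0.1156] rot [-0.04 -0.01  0.05] travel [-0.0009  0.0016  0.0706] mm/rot 1.4 0.0
```

```bash
python3 -m pendant '[{"delta_rot":[0,0,0],"travel":[-0.001,0.0015,0.02],"claw":0.06},{"delta_rot":[0,0,0],"travel":[-0.001,0.0015,0.04],"claw":0.06},{"delta_rot":[0,0,0],"travel":[-0.001,0.0015,0.06],"claw":0.06},{"delta_rot":[0,0,0],"travel":[-0.001,0.0015,0.07],"claw":0.06},{"delta_rot":[0,0,0],"travel":[-0.001,0.0015,0.07],"claw":0.06},{"delta_rot":[0,0,0],"travel":[-0.001,0.0015,0.07],"claw":0.06}]' 40
python3 - <<'E'
from h import *
go([.4643,.054,.045],down(6.2))
E
```

```text
t: 23.0
position: [0.4651, 0.0539, 0.0464]
ee_rot: [0.001, 0.667, 0.745, 0.0]
wrist_force: [-0.9, 0.7, 0.9]
grip_width: 0.0597
grasp_force: 0.0
t 23.00 pos [0.4651 0.0539 0.0464] rot [0.08 0.01 0.06] travel [ 0.0001 -0.0008  0.0014] mm/rot 0.0 0.0
```

Close slowly with 50 N.

```bash
python3 -m pendant '[{"delta_rot":[0,0,0],"travel":[0,-0.001,0.001],"claw":0.05},{"delta_rot":[0,0,0],"travel":[0,-0.001,0.001],"claw":0.042},{"delta_rot":[0,0,0],"travel":[0,-0.001,0.001],"claw":0.036},{"delta_rot":[0,0,0],"travel":[0,-0.001,0.001],"claw":0.032},{"delta_rot":[0,0,0],"travel":[0,-0.001,0.001],"claw":0.028},{"delta_rot":[0,0,0],"travel":[0,-0.001,0.001],"claw":0.018},{"delta_rot":[0,0,0],"travel":[0,-0.001,0.001],"claw":0.018},{"delta_rot":[0,0,0],"travel":[0,-0.001,0.001],"claw":0.018},{"delta_rot":[0,0,0],"travel":[0,-0.001,0.001],"claw":0.018},{"delta_rot":[0,0,0],"travel":[0,-0.001,0.001],"claw":0.018}]' 50; python3 -c "
from plant import manip; print(manip.read_state())"
```

```text
t: 24.0
position: [0.4636, 0.0539, 0.0449]
ee_rot: [0.0, 0.667, 0.745, 0.0]
wrist_force: [-0.9, -0.5, 3.1]
grip_width: 0.0254
grasp_force: 49.6
{'t': 24.0, 'q': array([-3.49115769e-02,  1.38893304e-01,  2.10368387e+00,  6.80925940e-05,
        8.98318341e-01, -1.44147359e-01]), 'joint_vel': array([ 1.61788848e-03, -4.87102951e-04,  4.95604865e-04, -3.77691913e-04,
       -6.60546332e-04, -7.45185088e-05]), 'joint_efforts': array([-1.09660523e-01, -2.73509949e+01, -2.17432129e+01, -3.25289648e-02,
       -8.19783797e-02,  1.19253073e-02]), 'position': array([0.46360493, 0.05386715, 0.04486268]), 'ee_rot': array([2.50449427e-04, 6.67466616e-01, 7.44639640e-01, 2.43899746e-04]), 'wrist_force': array([-0.87724716, -0.49370876,  3.10943385]), 'ft_torque': array([ 0.02467276, -0.00882812, -0.04737731]), 'grasp_force': 49.562256932258606, 'grip_width': 0.025393659348896428}
```

```bash
cat >> h.py <<'E'
WT=np.array([-.0933,0,.0208]); ST=np.array([-1,0,1])/2**.5
def aim(label,yh,tilt,dist=.08):
    Rt=down(yh)*Ro.from_rotvec([0,np.radians(tilt),0]); p=np.array(label)-Rt.apply(WT+dist*ST); print("TCP target",p.round(4)); return p,Rt
def sight(label):
    s=manip.read_state(); r=R0(); w=s["position"]+r.apply(WT); d=r.apply(ST); v=np.array(label)-w
    print("window",w.round(4),"dist",(v@d).round(4),"miss",np.linalg.norm(v-(v@d)*d).round(4),"dir",d.round(3))
E
python3 -m pendant '[{"delta_rot":[0,0,0],"travel":[0,0,-0.01],"claw":0.018},{"delta_rot":[0,0,0],"travel":[0,0,-0.02],"claw":0.018},{"delta_rot":[0,0,0],"travel":[0,0,-0.035],"claw":0.018},{"delta_rot":[0,0,0],"travel":[0,0,-0.055],"claw":0.018},{"delta_rot":[0,0,0],"travel":[0,0,-0.08],"claw":0.018},{"delta_rot":[0,0,0],"travel":[0,0,-0.11],"claw":0.018},{"delta_rot":[0,0,0],"travel":[0,0,-0.15],"claw":0.018},{"delta_rot":[0,0,0],"travel":[0,0,-0.19],"claw":0.018},{"delta_rot":[0,0,0],"travel":[0,0,-0.225],"claw":0.018},{"delta_rot":[0,0,0],"travel":[0,0,-0.235],"claw":0.018},{"delta_rot":[0,0,0],"travel":[0,0,-0.235],"claw":0.018}]' 50
python3 - <<'E'
from h import *
p,Rt=aim([.487,-.364,.043],6.2,25); go(p,Rt); go(p+[0,0,.1],Rt)
E
```

```text
t: 25.1
position: [0.4641, 0.0538, 0.2814]
ee_rot: [0.002, 0.667, 0.745, 0.001]
wrist_force: [-0.1, -0.8, -2.7]
grip_width: 0.0253
grasp_force: 49.2
TCP target [ 0.4759 -0.2615  0.1765]
t 25.10 pos [0.4641 0.0538 0.2814] rot [ 0.22 25.03  0.1 ] travel [-0.3146 -0.0231  0.105 ] mm/rot 6.6 2.9
t 25.10 pos [0.4641 0.0538 0.2814] rot [ 0.22 25.03  0.1 ] travel [-0.3147 -0.0227  0.005 ] mm/rot 6.3 2.9
```

```bash
python3 -m pendant '[{"delta_rot":[0,0,0],"travel":[-0.015,-0.001,0],"claw":0.018},{"delta_rot":[0,2,0],"travel":[-0.045,-0.003,0],"claw":0.018},{"delta_rot":[0,5,0],"travel":[-0.08,-0.006,0],"claw":0.018},{"delta_rot":[0,8,0],"travel":[-0.12,-0.009,0],"claw":0.018},{"delta_rot":[0,12,0],"travel":[-0.16,-0.011,0],"claw":0.018},{"delta_rot":[0,16,0],"travel":[-0.2,-0.014,0],"claw":0.018},{"delta_rot":[0,20,0],"travel":[-0.24,-0.017,0],"claw":0.018},{"delta_rot":[0,23,0],"travel":[-0.28,-0.02,0],"claw":0.018},{"delta_rot":[0,25,0],"travel":[-0.305,-0.022,0],"claw":0.018},{"delta_rot":[0,25,0],"travel":[-0.315,-0.023,0],"claw":0.018},{"delta_rot":[0,25,0],"travel":[-0.315,-0.023,0],"claw":0.018},{"delta_rot":[0,25,0],"travel":[-0.315,-0.023,0],"claw":0.018}]' 50
python3 - <<'E'
from h import *
shot("wrist","wH");shot("top","top3"); a=cv2.imread("pics/wH.png"); b=cv2.imread("pics/top3.png"); cv2.imwrite("pics/H3.png",cv2.resize(np.hstack([a,b]),(800,300),interpolation=3))
L=load("wH")
for P,z in(((.487,-.364),.043),((.4878,-.2447),.059)):
    try: print(label(L,P,.05,z))
    except Exception as e: print(e)
    print(proj(L[0],[*P,z]),proj(load("top3")[0],[*P,z]))
p,Rt=aim([.487,-.364,.043],6.2,25); go(p,Rt); print(manip.read_state()["q"])
E
```

```text
t: 26.3
position: [0.4742, -0.2601, 0.2783]
ee_rot: [-0.163, 0.651, 0.727, 0.145]
wrist_force: [-0.2, 0.4, -1.0]
grip_width: 0.0255
grasp_force: 49.2
(array([283.37393188, 367.46270752]), array([ 0.48639843, -0.358834  ]), 0.09122660011053085)
[[282.54004937 372.56272434]] [[435.0636823  217.50864233]]
(array([294.16549683, 258.04260254]), array([ 0.48776236, -0.24474923]), 0.10006926953792572)
[[296.24091092 257.67237941]] [[389.79746541 216.92031682]]
TCP target [ 0.4759 -0.2615  0.1765]
t 26.40 pos [ 0.4746 -0.2598  0.2793] rot [-0.09 -0.05  0.15] travel [-0.0452  0.0011  0.0924] mm/rot 2.1 0.0
[-0.78301259  0.20029892  1.59612674  0.27003215  1.69028555 -0.9087599 ]
```

View pics/H3.png

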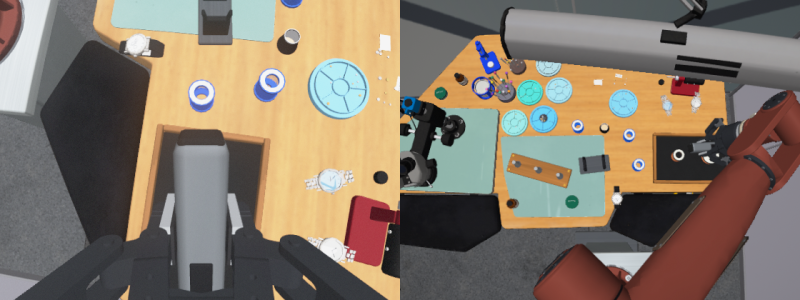

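The wrist view shows the scanner hiding the labels. The top view still shows both spools in the tray where they were put, at (389,217) and (434,217). Lowering to the wide label.

```bash
python3 -m pendant '[{"delta_rot":[0,0,0],"travel":[-0.006,0,0.012],"claw":0.018},{"delta_rot":[0,0,0],"travel":[-0.015,0,0.03],"claw":0.018},{"delta_rot":[0,0,0],"travel":[-0.027,0.001,0.055],"claw":0.018},{"delta_rot":[0,0,0],"travel":[-0.038,0.001,0.078],"claw":0.018},{"delta_rot":[0,0,0],"travel":[-0.044,0.001,0.09],"claw":0.018},{"delta_rot":[0,0,0],"travel":[-0.045,0.001,0.092],"claw":0.018},{"delta_rot":[0,0,0],"travel":[-0.045,0.001,0.092],"claw":0.018},{"delta_rot":[0,0,0],"travel":[-0.045,0.001,0.092],"claw":0.018}]' 50
python3 - <<'E'
from h import *
W=[.487,-.364,.043]; sight(W); p,Rt=aim(W,6.2,25); go(p,Rt)
shot("top","top4"); L=load("top4")
for P,z in((W[:2],.043),((.4878,-.2447),.059)):
    try: print(label(L,P,.05,z))
    except Exception as e: print(e)
cv2.imwrite("pics/t4c.png",cv2.resize(L[1][170:270,340:500],None,fx=4,fy=4,interpolation=2))
E
```

```text
t: 27.2
position: [0.4767, -0.2641, 0.1786]
ee_rot: [-0.16, 0.652, 0.727, 0.144]
wrist_force: [-0.3, 0.2, -0.8]
grip_width: 0.0253
grasp_force: 49.3
window [ 0.4851 -0.3395  0.1204] dist 0.0812 miss 0.0037 dir [ 0.039 -0.342 -0.939]
TCP target [ 0.4759 -0.2615  0.1765]
t 27.20 pos [ 0.4767 -0.2641  0.1786] rot [0.07 0.11 0.11] travel [ 0.0015 -0.0006  0.003 ] mm/rot 0.1 0.0
(array([434.54330444, 223.01072693]), array([ 0.47426432, -0.36309707]), 0.026751771569252014)
(array([389.67663574, 216.43492126]), array([ 0.48930779, -0.24519396]), 0.038848280906677246)
```

View pics/t4c.png

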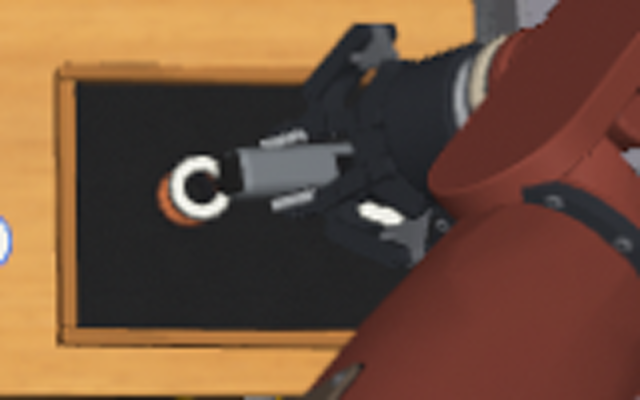

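The crop shows the slim label at (200,187), partly under the raised scanner tail and well clear of it. A sliver of the wide label is at (382,213), where expected. Fine correction next, then a check.

```bash
python3 -m pendant '[{"delta_rot":[0,0,0],"travel":[0.0015,-0.0005,0.003],"claw":0.018},{"delta_rot":[0,0,0],"travel":[0.0015,-0.0005,0.003],"claw":0.018},{"delta_rot":[0,0,0],"travel":[0.0015,-0.0005,0.003],"claw":0.018},{"delta_rot":[0,0,0],"travel":[0.0015,-0.0005,0.003],"claw":0.018}]' 50
python3 - <<'E'
from h import *
W=[.487,-.364,.043]; sight(W); p,Rt=aim(W,6.2,25); go(p,Rt)
E
```

```text
t: 27.65
position: [0.4751, -0.2611, 0.1752]
ee_rot: [-0.161, 0.652, 0.727, 0.144]
wrist_force: [0.2, -0.0, -1.4]
grip_width: 0.0255
grasp_force: 49.3
window [ 0.4834 -0.3364  0.1169] dist 0.079 miss 0.001 dir [ 0.037 -0.34  -0.94 ]
TCP target [ 0.4759 -0.2615  0.1765]
t 27.65 pos [ 0.4751 -0.2611  0.1752] rot [-0.01  0.01  0.05] travel [ 0.0001  0.0007 -0.0013] mm/rot 0.0 0.0
```

Miss 1 mm at 79 mm. Hold still for over three seconds.

```bash
for i in 1 2 3 4; do python3 -m pendant '[{"delta_rot":[0,0,0],"travel":[0,0,0],"claw":0.018},{"delta_rot":[0,0,0],"travel":[0,0,0],"claw":0.018},{"delta_rot":[0,0,0],"travel":[0,0,0],"claw":0.018},{"delta_rot":[0,0,0],"travel":[0,0,0],"claw":0.018},{"delta_rot":[0,0,0],"travel":[0,0,0],"claw":0.018},{"delta_rot":[0,0,0],"travel":[0,0,0],"claw":0.018},{"delta_rot":[0,0,0],"travel":[0,0,0],"claw":0.018},{"delta_rot":[0,0,0],"travel":[0,0,0],"claw":0.018},{"delta_rot":[0,0,0],"travel":[0,0,0],"claw":0.018},{"delta_rot":[0,0,0],"travel":[0,0,0],"claw":0.018},{"delta_rot":[0,0,0],"travel":[0,0,0],"claw":0.018},{"delta_rot":[0,0,0],"travel":[0,0,0],"claw":0.018}]' 50; done
python3 - <<'E'
from h import *
sight([.487,-.364,.043]); shot("top","top5"); L=load("top5")
print(label(L,(.4878,-.2447),.05,.059))
p,Rt=aim([.4878,-.2447,.059],6.2,25); go(p+[0,0,.08],Rt)
a=load("top4")[1];b=L[1]; print("moved px",(np.abs(a.astype(int)-b).max(2)>40)[190:250,340:470].sum())
E
```

```text
t: 28.85
position: [0.4751, -0.261, 0.175]
ee_rot: [-0.161, 0.652, 0.727, 0.144]
wrist_force: [0.2, 0.8, -1.1]
grip_width: 0.0254
grasp_force: 49.2
t: 30.05
position: [0.4751, -0.261, 0.175]
ee_rot: [-0.161, 0.652, 0.727, 0.144]
wrist_force: [-1.1, -0.2, -1.0]
grip_width: 0.0253
grasp_force: 49.2
t: 31.25
position: [0.4751, -0.261, 0.175]
ee_rot: [-0.161, 0.652, 0.727, 0.144]
wrist_force: [-0.0, 0.5, -1.3]
grip_width: 0.0256
grasp_force: 49.2
t: 32.45
position: [0.4751, -0.261, 0.175]
ee_rot: [-0.161, 0.652, 0.727, 0.144]
wrist_force: [0.8, -0.4, -1.5]
grip_width: 0.0251
grasp_force: 49.2
window [ 0.4833 -0.3363  0.1168] dist 0.0788 miss 0.0012 dir [ 0.037 -0.34  -0.94 ]
(array([390.07684326, 216.29248047]), array([ 0.48930779, -0.24519396]), 0.038848280906677246)
TCP target [ 0.4767 -0.1422  0.1925]
t 32.50 pos [ 0.4751 -0.261   0.175 ] rot [-0.03 -0.    0.05] travel [ 0.1481  0.0145 -0.0385] mm/rot 3.1 0.0
moved px 273
```

```bash
python3 -m pendant '[{"delta_rot":[0,0,0],"travel":[0.005,0,-0.01],"claw":0.018},{"delta_rot":[0,0,0],"travel":[0.015,0,-0.032],"claw":0.018},{"delta_rot":[0,0,0],"travel":[0.027,0,-0.057],"claw":0.018},{"delta_rot":[0,0,0],"travel":[0.045,0.003,-0.07],"claw":0.018},{"delta_rot":[0,0,0],"travel":[0.075,0.006,-0.062],"claw":0.018},{"delta_rot":[0,0,0],"travel":[0.11,0.01,-0.052],"claw":0.018},{"delta_rot":[0,0,0],"travel":[0.138,0.014,-0.042],"claw":0.018},{"delta_rot":[0,0,0],"travel":[0.148,0.0145,-0.0385],"claw":0.018},{"delta_rot":[0,0,0],"travel":[0.148,0.0145,-0.0385],"claw":0.018}]' 50
python3 - <<'E'
from h import *
shot("top","top6"); L=load("top6")
for P,z in(((.487,-.364),.043),((.4878,-.2447),.059)):
    try: print(label(L,P,.05,z),proj(L[0],[*P,z]))
    except Exception as e: print(e)
p,Rt=aim([.4878,-.2447,.059],6.2,25); go(p,Rt)
cv2.imwrite("pics/t6c.png",cv2.resize(L[1][170:270,340:500],None,fx=4,fy=4,interpolation=2))
E
```

```text
t: 33.4
position: [0.4765, -0.1407, 0.2732]
ee_rot: [-0.161, 0.651, 0.728, 0.144]
wrist_force: [0.2, 0.6, -0.2]
grip_width: 0.0253
grasp_force: 49.3
(array([438.91525269, 214.65704346]), array([ 0.49459273, -0.37591881]), 0.04866737872362137) [[435.0636823  217.50864233]]
(array([384.72415161, 216.93103027]), array([ 0.48777211, -0.23139355]), 0.012578464113175869) [[389.79746541 216.92031682]]
TCP target [ 0.4767 -0.1422  0.1925]
t 33.45 pos [ 0.4767 -0.1419  0.2729] rot [-0.03  0.07  0.13] travel [-0.0341 -0.0001  0.0728] mm/rot 1.6 0.0
```

View pics/t6c.png

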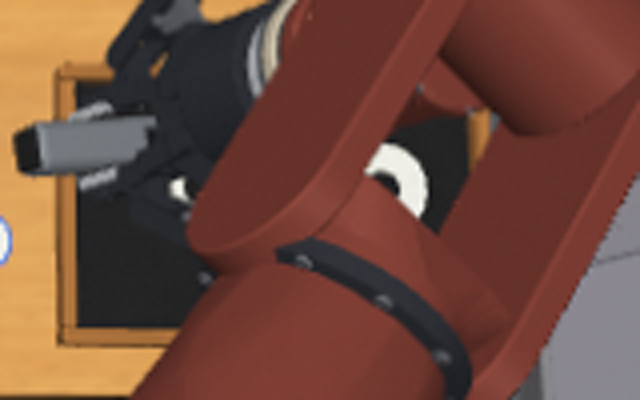

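The wide label's right edge is at (428,195) and a sliver of the slim one at (180,188) in the crop; both are where they were placed. Lowering to the slim label.

```bash
python3 -m pendant '[{"delta_rot":[0,0,0],"travel":[-0.006,0,0.012],"claw":0.018},{"delta_rot":[0,0,0],"travel":[-0.014,0,0.03],"claw":0.018},{"delta_rot":[0,0,0],"travel":[-0.024,0,0.052],"claw":0.018},{"delta_rot":[0,0,0],"travel":[-0.031,0,0.067],"claw":0.018},{"delta_rot":[0,0,0],"travel":[-0.034,0,0.073],"claw":0.018},{"delta_rot":[0,0,0],"travel":[-0.034,0,0.073],"claw":0.018},{"delta_rot":[0,0,0],"travel":[-0.034,0,0.073],"claw":0.018},{"delta_rot":[0,0,0],"travel":[-0.034,0,0.073],"claw":0.018},{"delta_rot":[0,0,0],"travel":[-0.034,0,0.073],"claw":0.018}]' 50
python3 - <<'E'
from h import *
W=[.4878,-.2447,.059]; sight(W); p,Rt=aim(W,6.2,25); go(p,Rt)
E
```

```text
t: 34.35
position: [0.4773, -0.1427, 0.1931]
ee_rot: [-0.16, 0.652, 0.727, 0.145]
wrist_force: [-0.7, -0.8, -0.8]
grip_width: 0.0257
grasp_force: 49.3
window [ 0.4857 -0.2181  0.1349] dist 0.0804 miss 0.0014 dir [ 0.039 -0.341 -0.939]
TCP target [ 0.4767 -0.1422  0.1925]
t 34.35 pos [ 0.4773 -0.1427  0.1931] rot [0.07 0.09 0.09] travel [ 0.0003 -0.0006  0.0008] mm/rot 0.0 0.0
```

```bash
for i in 1 2 3 4; do python3 -m pendant '[{"delta_rot":[0,0,0],"travel":[0,0,0],"claw":0.018},{"delta_rot":[0,0,0],"travel":[0,0,0],"claw":0.018},{"delta_rot":[0,0,0],"travel":[0,0,0],"claw":0.018},{"delta_rot":[0,0,0],"travel":[0,0,0],"claw":0.018},{"delta_rot":[0,0,0],"travel":[0,0,0],"claw":0.018},{"delta_rot":[0,0,0],"travel":[0,0,0],"claw":0.018},{"delta_rot":[0,0,0],"travel":[0,0,0],"claw":0.018},{"delta_rot":[0,0,0],"travel":[0,0,0],"claw":0.018},{"delta_rot":[0,0,0],"travel":[0,0,0],"claw":0.018},{"delta_rot":[0,0,0],"travel":[0,0,0],"claw":0.018},{"delta_rot":[0,0,0],"travel":[0,0,0],"claw":0.018},{"delta_rot":[0,0,0],"travel":[0,0,0],"claw":0.018}]' 50; done | grep -E "^t|pos"
python3 - <<'E'
from h import *
sight([.4878,-.2447,.059]); go([.4637,.0539,.25],down(6.2))
E
```

```text
t: 35.55
position: [0.4767, -0.1422, 0.192]
t: 36.75
position: [0.4766, -0.1422, 0.1919]
t: 37.95
position: [0.4767, -0.1422, 0.192]
t: 39.15
position: [0.4767, -0.1422, 0.192]
window [ 0.4849 -0.2175  0.1337] dist 0.0795 miss 0.0002 dir [ 0.037 -0.34  -0.94 ]
t 39.15 pos [ 0.4767 -0.1422  0.192 ] rot [-1.0e-02 -2.5e+01  6.0e-02] travel [0.2025 0.0085 0.0304] mm/rot 4.1 2.9
```

```bash
python3 -m pendant '[{"delta_rot":[0,0,0],"travel":[0.006,0,-0.013],"claw":0.018},{"delta_rot":[0,0,0],"travel":[0.018,0,-0.038],"claw":0.018},{"delta_rot":[0,0,0],"travel":[0.03,0,-0.055],"claw":0.018},{"delta_rot":[0,-3,0],"travel":[0.055,0.001,-0.045],"claw":0.018},{"delta_rot":[0,-7,0],"travel":[0.085,0.003,-0.028],"claw":0.018},{"delta_rot":[0,-11,0],"travel":[0.115,0.005,-0.01],"claw":0.018},{"delta_rot":[0,-15,0],"travel":[0.145,0.006,0.005],"claw":0.018},{"delta_rot":[0,-19,0],"travel":[0.175,0.007,0.018],"claw":0.018},{"delta_rot":[0,-23,0],"travel":[0.195,0.008,0.027],"claw":0.018},{"delta_rot":[0,-25,0],"travel":[0.2025,0.0085,0.0304],"claw":0.018},{"delta_rot":[0,-25,0],"travel":[0.2025,0.0085,0.0304],"claw":0.018},{"delta_rot":[0,-25,0],"travel":[0.2025,0.0085,0.0304],"claw":0.018}]' 50
python3 - <<'E'
from h import *
go([.4637,.0539,.10],down(6.2))
E
```

```text
t: 40.35
position: [0.4638, 0.054, 0.2508]
ee_rot: [0.0, 0.667, 0.745, 0.0]
wrist_force: [0.2, 0.2, -1.2]
grip_width: 0.0255
grasp_force: 49.2
t 40.35 pos [0.4638 0.054  0.2508] rot [ 0.04 -0.02  0.11] travel [-0.0002 -0.0002  0.1508] mm/rot 3.0 0.0
```

```bash
python3 -m pendant '[{"delta_rot":[0,0,0],"travel":[0,0,0.015],"claw":0.018},{"delta_rot":[0,0,0],"travel":[0,0,0.04],"claw":0.018},{"delta_rot":[0,0,0],"travel":[0,0,0.075],"claw":0.018},{"delta_rot":[0,0,0],"travel":[0,0,0.11],"claw":0.018},{"delta_rot":[0,0,0],"travel":[0,0,0.14],"claw":0.018},{"delta_rot":[0,0,0],"travel":[0,0,0.15],"claw":0.018},{"delta_rot":[0,0,0],"travel":[0,0,0.15],"claw":0.018},{"delta_rot":[0,0,0],"travel":[0,0,0.15],"claw":0.018},{"delta_rot":[0,0,0],"travel":[0,0,0.15],"claw":0.018},{"delta_rot":[0,0,0],"travel":[0,0,0.15],"claw":0.018}]' 50
python3 - <<'E'
from h import *
go([.4637,.0539,.045],down(6.2))
E
```

```text
t: 41.35
position: [0.4653, 0.0538, 0.1018]
ee_rot: [0.001, 0.667, 0.745, 0.001]
wrist_force: [0.0, 0.2, -0.7]
grip_width: 0.0254
grasp_force: 49.3
t 41.35 pos [0.4653 0.0538 0.1018] rot [0.21 0.03 0.05] travel [ 0.0003 -0.0018  0.0568] mm/rot 1.1 0.0
```

```bash
python3 -m pendant '[{"delta_rot":[0,0,0],"travel":[0,0,0.015],"claw":0.018},{"delta_rot":[0,0,0],"travel":[0,0,0.02],"claw":0.018},{"delta_rot":[0,0,0],"travel":[0,0,0.02],"claw":0.018},{"delta_rot":[0,0,0],"travel":[0,0,0.02],"claw":0.018},{"delta_rot":[0,0,0],"travel":[0,0,0.02],"claw":0.018},{"delta_rot":[0,0,0],"travel":[0,0,0.02],"claw":0.018},{"delta_rot":[0,0,0],"travel":[0,0,0.02],"claw":0.018},{"delta_rot":[0,0,0],"travel":[0,0,0.02],"claw":0.018}]' 50
python3 - <<'E'
from h import *
go([.4637,.0539,.045],down(6.2))
E
```

```text
t: 42.15
position: [0.4639, 0.0539, 0.0802]
ee_rot: [0.0, 0.667, 0.745, 0.0]
wrist_force: [0.8, -0.2, -0.7]
grip_width: 0.0252
grasp_force: 49.3
t 42.15 pos [0.4639 0.0539 0.0802] rot [0.02 0.   0.06] travel [ 0.     -0.0002  0.0352] mm/rot 0.7 0.0
```

```bash
python3 -m pendant '[{"delta_rot":[0,0,0],"travel":[0,0,0.005],"claw":0.018},{"delta_rot":[0,0,0],"travel":[0,0,0.01],"claw":0.018},{"delta_rot":[0,0,0],"travel":[0,0,0.015],"claw":0.018},{"delta_rot":[0,0,0],"travel":[0,0,0.02],"claw":0.018},{"delta_rot":[0,0,0],"travel":[0,0,0.025],"claw":0.018},{"delta_rot":[0,0,0],"travel":[0,0,0.03],"claw":0.018},{"delta_rot":[0,0,0],"travel":[0,0,0.033],"claw":0.018},{"delta_rot":[0,0,0],"travel":[0,0,0.033],"claw":0.018},{"delta_rot":[0,0,0],"travel":[0,0,0.033],"claw":0.018},{"delta_rot":[0,0,0],"travel":[0,0,0.033],"claw":0.018},{"delta_rot":[0,0,0],"travel":[0,0,0.033],"claw":0.018}]' 50
```

```text
t: 43.25
position: [0.464, 0.0539, 0.0473]
ee_rot: [0.0, 0.667, 0.745, 0.0]
wrist_force: [-0.4, 0.0, -1.0]
grip_width: 0.0253
grasp_force: 49.3
```

```bash
python3 -m pendant '[{"delta_rot":[0,0,0],"travel":[0,0,0.001],"claw":0.018},{"delta_rot":[0,0,0],"travel":[0,0,0.002],"claw":0.018},{"delta_rot":[0,0,0],"travel":[0,0,0.0025],"claw":0.018},{"delta_rot":[0,0,0],"travel":[0,0,0.0025],"claw":0.018},{"delta_rot":[0,0,0],"travel":[0,0,0.0025],"claw":0.018}]' 50
```

```text
t: 43.75
position: [0.4638, 0.0539, 0.0449]
ee_rot: [0.0, 0.667, 0.745, -0.0]
wrist_force: [-1.5, 0.6, 3.9]
grip_width: 0.0251
grasp_force: 49.9
```

```bash
python3 -m pendant '[{"delta_rot":[0,0,0],"travel":[0,0,0],"claw":0.028},{"delta_rot":[0,0,0],"travel":[0,0,0],"claw":0.034},{"delta_rot":[0,0,0],"travel":[0,0,0],"claw":0.042},{"delta_rot":[0,0,0],"travel":[0,0,0],"claw":0.05},{"delta_rot":[0,0,0],"travel":[0,0,0],"claw":0.058},{"delta_rot":[0,0,0],"travel":[0,0,0],"claw":0.06},{"delta_rot":[0,0,0],"travel":[0,0,-0.015],"claw":0.06},{"delta_rot":[0,0,0],"travel":[0,0,-0.05],"claw":0.06},{"delta_rot":[0,0,0],"travel":[0,0,-0.09],"claw":0.06},{"delta_rot":[0,0,0],"travel":[0,0,-0.13],"claw":0.06},{"delta_rot":[0,0,0],"travel":[-0.02,0,-0.17],"claw":0.06},{"delta_rot":[0,0,0],"travel":[-0.037,0,-0.2],"claw":0.06}]' 30
python3 -m pendant '[{"delta_rot":[0,0,0],"travel":[-0.02,0,-0.01],"claw":0.06},{"delta_rot":[0,0,0],"travel":[-0.02,0,-0.01],"claw":0.06},{"delta_rot":[0,0,0],"travel":[-0.02,0,-0.01],"claw":0.06}]' 30
python3 - <<'E'
from h import *
np.set_printoptions(precision=4,suppress=True)
shot("wrist","wI");shot("top","top7")
a=cv2.imread("pics/wI.png"); b=cv2.imread("pics/top7.png"); cv2.imwrite("pics/I7.png",cv2.resize(np.hstack([a,b]),(800,300),interpolation=3))
vv,uu=np.mgrid[0:420,0:560]; uv=np.c_[uu.ravel(),vv.ravel()]
L=load("wI"); C=cloud(L[0],L[2],uv); m=(L[2].ravel()>.05)&(np.abs(C[:,0]-.463)<.03)&(np.abs(C[:,1]-.055)<.06)&(C[:,2]>.071)&(C[:,2]<.083); P=C[m]
print(np.median(P[:,2]),cv2.minAreaRect(P[:,:2].astype(np.float32)))
T=load("top7")
for Q,z in(((.487,-.364),.043),((.4878,-.2447),.059)):
    try: print(label(T,Q,.05,z))
    except Exception as e: print(e)
E
```

```text
t: 44.95
position: [0.4686, 0.0168, 0.2475]
ee_rot: [0.002, 0.667, 0.745, 0.001]
wrist_force: [0.7, -0.1, 0.1]
grip_width: 0.0601
grasp_force: 0.0
t: 45.25
position: [0.4696, -0.0027, 0.2541]
ee_rot: [-0.0, 0.668, 0.744, 0.0]
wrist_force: [-0.9, 1.1, -0.1]
grip_width: 0.0596
grasp_force: 0.0
0.07533872952130205 ((0.4643033742904663, 0.05443902313709259), (0.025457780808210373, 0.10077467560768127), 6.77372407913208)
(array([435.0253, 216.7279]), array([ 0.4894, -0.3641]), 0.058910202234983444)
(array([389.8972, 216.2773]), array([ 0.4894, -0.245 ]), 0.039231572300195694)
```

View pics/I7.png

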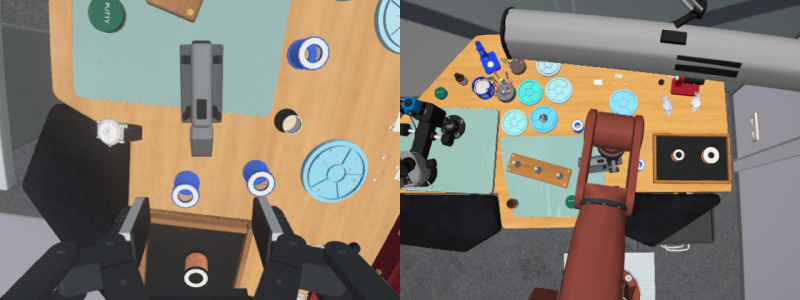

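The scanner is back in its rest at its original pose: (0.4643, 0.0544) against (0.4643, 0.0547) before. The loupe stands untouched at wrist (403,170), and both spools are upright in the tray at top (390,216) and (435,217). The gripper touches nothing.

```bash
python3 -c "
from plant import manip; print(manip.hand_in())"
```

```text
the job is handed in; nothing more can be done
None
```

The job is handed in: the two spools present (wide and slim; there was no middle one) stand upright in the tray, their labels were sighted wide then slim at about 8 cm for over three seconds each, the scanner is back in its rest as it lay, and the loupe was not touched; the hand-in gave no verdict.

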